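Turn the wrongly stored brush end for end in the slanted tool rack

TASK

One of the two brushes in the slanted tool rack has been put away bristles-down. Swing the retaining bar down and forward out of the way, pull that brush out, turn it end for end, put it back in its tube handle-down and fully home, then swing the bar back up to its stop over the tools and let go. Leave the other tools in the rack, and everything else on the bench, where they are.

Things in the scene. Friction and masses are not known exactly. Their poses are not given: they have to be found in the camera images.
- tubes: Fixed block of three equal round aluminium tubes, side by side, slanting 40 degrees above level, mouths towards the robot's side. Origin: centre of the inner floor of the MIDDLE tube, 55 mm above the bench. z axis: along the tubes, out of the mouths. y: level, across the tubes. x: square to both, 50 degrees above level, up and away from the robot's side. Tube axes at y = -70, 0, +70 mm.
- mouth_mid (a point): Centre of the middle tube's mouth, z = 75 mm of tubes, same axes. All mouths at this z: bores 75 mm deep, 39 mm wide, 47 mm outside, floors flat. One tool in each tube; which stands where varies. Grey cheeks at y = +-113 mm end just short of the mouths. The retaining bar's hinge axis is the level line through this point along y.
- bail (a joint): Angle of the retaining bar, rad. 0 (stop): closed, the crossbar lies across the tools' upper ends so none can be drawn out. Grows as the bar swings down and forward, 1.0 at the lower stop. Starts at 0 to 0.06. Stiff hinge: stays where left, 1 to 4 N at the knob. Arms at y = +-122 mm; 10 mm crossbar 142 mm from the hinge, clearing a tool that is fully home by about 10 mm.
- bail_knob (a point): Centre of the black ball knob, 28 mm in diameter, by which the bar is swung; it revolves freely about the y direction. It sits on a 10 mm stem at the crossbar's +y end, past the arm. Bar closed: at x = 36, y = 155, z = 217 mm of tubes (222 mm above the bench): 142 mm along the arm from the hinge, 36 mm square to it. It turns with the bar; fully down: 95 mm above the bench.
- brush_center (a point): Mid-length, on the axis, of the brush standing bristles-down. Round, straight, 200 mm, 0.13 kg: wooden handle 30 mm in diameter, 127 mm long, butt chamfered to 20 mm; steel ferrule 32 mm; dark bristle head 34 mm. Its z axis points to the bristle tip. It rests on its tip and the mouth's lower edge, drooping 5 degrees below the tube's slant. Balance point 33 mm towards the butt.
- brush_butt (a point): Centre of the brush's butt, the end face of the handle, 100 mm from brush_center.
- brush_tip (a point): End of the bristle head on the brush's axis, 100 mm from brush_center the other way.
- twin_center (a point): About mid-length of the other brush, identical, standing the right way (handle-down, bristles up, 125 mm out of its tube). To be left in place.
- torch_center (a point): About mid-length of the inspection torch, dark metal, 190 mm long, 36 mm lens head up, standing in the third tube. To be left in place.
- bottle_center (a point): Half-way up the clear dispensing bottle, 56 mm in diameter, 140 mm high, beside the rack. To be left alone.
- mug_center (a point): Half-way up the white mug, 76 mm in diameter, 90 mm high. To be left alone.
- meter_center (a point): Centre of the handheld grey meter lying on the bench, 150 x 75 x 34 mm. To be left alone.
- driver_grip (a point): Handle of the screwdriver lying on the bench. To be left alone.
- jar_center (a point): Half-way up the glass jar with metal lid, 60 mm in diameter, 70 mm high, beside the rack. To be left alone.
Things that resemble listed ones, but are neither listed nor needed, are in the scene too. Leave any blue or turquoise look-alike of the part that bears brush_center alone. Leave any yellow look-alike of the part that bears torch_center alone.

How it is judged:
By the outcome, as a careful person would: the job done as asked, in the order asked, and still so for the second after the job is handed in, with the robot touching nothing.
It also fails if it takes over 64 s, if anything falls off the work surface, if the arm or the gripper's body presses on something with over 40 N, if the wrist force passes 120 N, or if a joint passes its speed limit or range.

ROBOT

A 7-joint arm with a two-finger parallel gripper is mounted at the origin on the work surface. World frame = base frame: x ahead of the robot, y to its left, z up, the work surface at z = 0. Lengths are in m, angles in rad, forces in N, time in s.
With the tool pointing down it reaches from about 0.35 to 0.9 m from the base axis. Payload 8.1 kg.
Tool frame: the origin (TCP) lies at the very end of the fingers, on their centre line; the grasp point (between the pads) lies 19 mm behind it; z points along the fingers, y is the direction in which the jaws open and shut (so a half turn about z gives the same grasp; the last joint's range is limited). The gripper opens to 92 mm and grips with 3 to 60 N. Pads are 19 mm wide; open, the fingers measure 130 mm over their backs; the gripper's body (75 mm by 190 mm) begins 47 mm behind the grasp point.
Start: joints at [-1.445, 0.434, 0.025, 1.573, -0.012, 1.134, -0.075], TCP at [0.142, 0.609, 0.205] pointing down, gripper open.
Joint ranges: [-2.62, 2.62], [-0.44, 2.09], [-1.27, 1.32], [0.08, 2.57], [-1.32, 4.46], [0.12, 2], [-2.74, 2.74]. Speed limits (rad/s): [2.22, 2.22, 3.01, 3.01, 3.14, 3.14, 3.14].

INTERFACE

Orientations are given as a rotation vector (axis times angle).
In Python, from cell import observe, get_image, sign_off gives the robot as it stands.
- The arm moves only by the tool arm_command, never from a script. Its argument "deltas" is a list of rows, each an object with "xyz": the shift along the tool's x, y, z in cm, a list of three; "turn": the turn about the tool's z in degrees; "jaw": the closure in counts, from 0 (fully open) to 255 (shut). A call has 1 to 5 rows; each row is the pose to reach, as a shift and turn from the pose measured when the call began, along the tool's axes at that moment; what a row does not reach only later rows make up. A row lasts 1/12 s, in which the tool goes at most 41.7 mm and 7.16 degrees, less where a joint would pass 70% of its speed; a pose out of reach is approached as far as the arm can. A call with a gripper value outside its range is refused whole. The fingers move at their own pace and stop on an object; "force" is the grip in N (left out, the last holds). Time passes only in rows, so rows that repeat a pose let the fingers close. It gives the time, the measured TCP pose, the force and the opening at its end, in the units of the state.
- observe(): the state, without advancing time (a new reading comes with each control period).
- get_image(name): name is "scene" or "top"; returns a dict with "frame" (384x512x3 uint8, red, green, blue), "depth" (384x512 float32, m along the optical axis (not along the pixel's ray), 0 where there is no reading), "camera_matrix" (3x3 intrinsics, pixels), "cam_to_world" (4x4, takes a point from camera to world coordinates). Camera axes: x right, y up, looking along -z (the intrinsics and any distortion apply to the point x, -y, -z); pixel columns grow to the right and rows downward; lengths in m; the calibration is good to about 2 mm. A picture is of the moment at which its call begins.
- sign_off(): hands the job in, once; it reports no verdict.
The state is a dict: "clock": time; "joints": joint angles; "dq": joint speeds; "joint_efforts": joint torques, N m; "position": TCP position; "ee_rot": TCP orientation; "force": force on the tool from outside, world axes, zero at the start; "ft_torque": the same for the moment, N m; "width": opening from 0.0 (shut) to 1.0 (fully open).
Only numpy, scipy, OpenCV 4.12 (cv2) and the standard library are available. Lean on these libraries where they do the work, as an engineer would, in place of code of your own. Each camera call takes 0.05 s, during which the arm holds its last target.

## Working session

There is one attempt and no reset: what is moved stays moved. The work goes in short steps, Python scripts to look and compute and a tool call to move; the robot and the scene stay as the last step left them, time stands still between calls to the robot, and variables do not carry over. Pictures are saved under pics/ and viewed, and the job is handed in when it is done.

Besides the shell and the picture viewer there is one more tool, called after "Emit:" by a JSON object that holds its "fn" and its "kwargs". arm_command: Moves the arm, as the interface text tells. Its arguments: {"type":"object","properties":{"deltas":{"type":"array","items":{"type":"object","properties":{"xyz":{"type":"array","items":{"type":"number"}},"turn":{"type":"number"},"jaw":{"type":"number"}}}},"force":{"type":"number"}},"required":["deltas"]}

```bash
ls; mkdir -p pics; python3 - <<'E'
from cell import observe,get_image
import cv2,numpy as np,pickle
s=observe();print(s)
for n in("scene","top"):
    g=get_image(n);pickle.dump(g,open(f"pics/{n}0.pkl","wb"))
    cv2.imwrite(f"pics/{n}0.png",cv2.resize(g["frame"][:,:,::-1],(800,600),interpolation=cv2.INTER_CUBIC))
    print(n,g["camera_matrix"],g["cam_to_world"])
E
```

```text
pics
{'clock': 0.0, 'joints': array([-1.44463743,  0.43520113,  0.02496642,  1.57410569, -0.01158813,
        1.13398017, -0.07510225]), 'dq': array([-0.00032469, -0.00132679,  0.0017532 ,  0.00120265, -0.00066575,
        0.00029559, -0.00172436]), 'joint_efforts': array([ 1.39520571e-04, -6.67866039e+01,  9.85430516e-01, -3.14453351e+01,
       -6.04037731e-02,  4.28115728e-02,  1.69645546e-04]), 'position': array([0.1416664 , 0.60817426, 0.20385517]), 'ee_rot': array([-3.58642741e-01, -3.12102460e+00,  2.43360286e-03]), 'force': array([-0.12702431, -0.20391388, -0.13342406]), 'ft_torque': array([-0.02038277, -0.05815338,  0.04452104]), 'width': 1.0044746549850954}
scene [[357.56494281   0.         249.96511669]
 [  0.         357.56494281 197.79647208]
 [  0.           0.           1.        ]] [[ 0.65329114 -0.47988884  0.58559148  1.08406848]
 [ 0.75705003  0.4235247  -0.4974958  -0.41193864]
 [-0.00926978  0.76833165  0.6399848   0.77772614]
 [ 0.          0.          0.          1.        ]]
top [[380.1378006    0.         253.19070262]
 [  0.         380.1378006  198.84975265]
 [  0.           0.           1.        ]] [[-0.00292811  0.99855978 -0.05357048  0.46622399]
 [-0.99998872 -0.00272355  0.00389106  0.05010738]
 [ 0.00373955  0.05358127  0.99855649  1.16661304]
 [ 0.          0.          0.          1.        ]]
```

View pics/scene0.png

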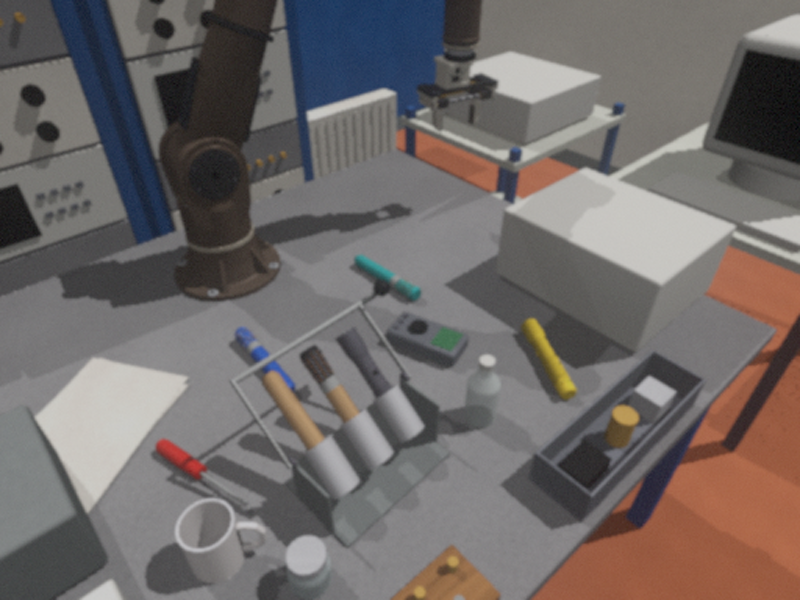

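View pics/top0.png

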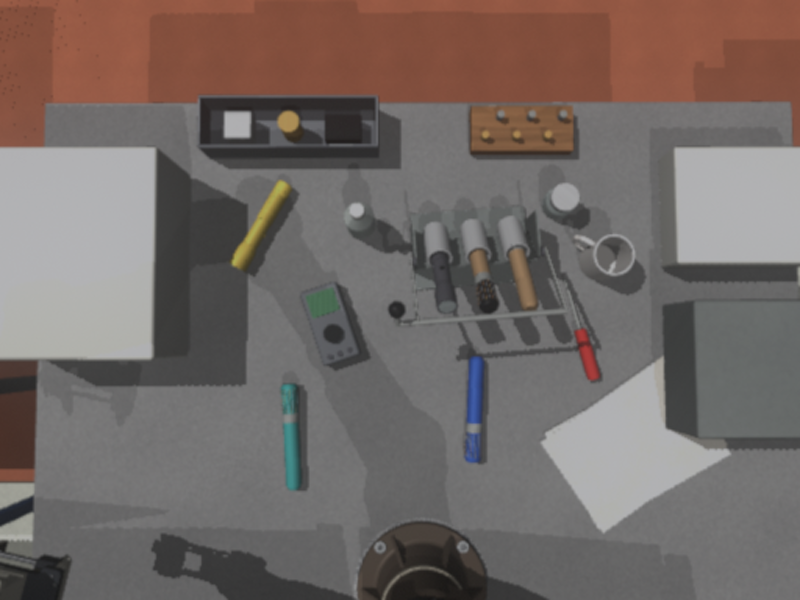

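Top view: three tools stand in the rack. The torch is dark at (443,270), a brush with dark bristles up at (482,275), and a brush with bare wooden butt up at (520,260). The knob is at (397,310). The blue (475,410) and teal (291,435) pieces are look-alikes lying on the bench. The brush at (520,260) fits bristles-down because only wooden handle shows; I'll confirm this in a crop while measuring.

```bash
cat > h.py <<'E'
import numpy as np,cv2,pickle
def load(n): return pickle.load(open(f"pics/{n}.pkl","rb"))
def pts(g,mask):
    v,u=np.nonzero(mask&(g["depth"]>0)); d=g["depth"][v,u]; K=g["camera_matrix"]
    x=(u-K[0,2])/K[0,0]*d; y=(v-K[1,2])/K[1,1]*d
    P=np.c_[x,-y,-d,np.ones_like(d)]@g["cam_to_world"].T
    return P[:,:3],u,v
def ray(g,u,v):
    K=g["camera_matrix"];d=np.array([(u-K[0,2])/K[0,0],-(v-K[1,2])/K[1,1],-1]);T=g["cam_to_world"]
    return T[:3,3],T[:3,:3]@d
def onz(g,u,v,z):
    o,d=ray(g,u,v); return o+d*(z-o[2])/d[2]
def tri(a,b):
    A=[];B=[]
    M=np.zeros((3,3));r=np.zeros(3)
    for o,d in(a,b):
        d=d/np.linalg.norm(d);Q=np.eye(3)-np.outer(d,d);M+=Q;r+=Q@o
    p=np.linalg.solve(M,r); 
    return p,[np.linalg.norm(np.cross(p-o,d/np.linalg.norm(d))) for o,d in(a,b)]
E
python3 - <<'E'
from h import *
s=load("scene0");t=load("top0")
a=cv2.resize(t["frame"][110:240,240:390,::-1],(800,693),interpolation=cv2.INTER_CUBIC)[:600]
b=cv2.resize(s["frame"][170:350,130:320,::-1],(633,600),interpolation=cv2.INTER_CUBIC)
cv2.imwrite("pics/ct.png",a);cv2.imwrite("pics/cs.png",b)
for n,g,roi in(("scene",s,(200,330,140,300)),("top",t,(110,220,240,390))):
    hsv=cv2.cvtColor(g["frame"],cv2.COLOR_RGB2HSV)
    m=(hsv[...,0]>5)&(hsv[...,0]<25)&(hsv[...,1]>80)&(hsv[...,2]>60)
    z=np.zeros_like(m);z[roi[0]:roi[1],roi[2]:roi[3]]=1;m&=z
    nl,l,st,c=cv2.connectedComponentsWithStats(m.astype(np.uint8))
    for i in range(1,nl):
        if st[i,4]>25:
            P,u,v=pts(g,l==i);cc=np.median(P,0);w,V=np.linalg.eigh(np.cov((P-cc).T));ax=V[:,2];q=(P-cc)@ax
            print(n,st[i],cc.round(4),ax.round(3),"elev",np.degrees(np.arcsin(ax[2])),"len",q.min(),q.max(),P[q.argmin()].round(3),P[q.argmax()].round(3))
E
```

```text
scene [169 238  38  49 595] [ 0.5842 -0.1778  0.1447] [-0.82  -0.071  0.568] elev 34.594845499143176 len -0.05811748884700401 0.064711766802249 [ 0.632 -0.165  0.113] [ 0.53  -0.184  0.18 ]
scene [210 247  19  22 211] [ 0.6082 -0.1063  0.1265] [-0.762 -0.064  0.645] elev 40.1689638821554 len -0.024365852163974414 0.024254168730224412 [ 0.626 -0.094  0.111] [ 0.589 -0.114  0.14 ]
top [301 160  11  15 121] [ 0.6098 -0.0994  0.1242] [-0.747 -0.051  0.663] elev 41.53447424685039 len -0.027204439068729415 0.029521413167014943 [ 0.632 -0.103  0.108] [ 0.59  -0.102  0.147]
top [326 160  17  38 354] [ 0.575  -0.1715  0.1512] [-0.828 -0.065  0.557] elev 33.84226535295781 len -0.06781059325774697 0.057387235415114646 [ 0.629 -0.164  0.11 ] [ 0.528 -0.179  0.184]
```

View pics/ct.png

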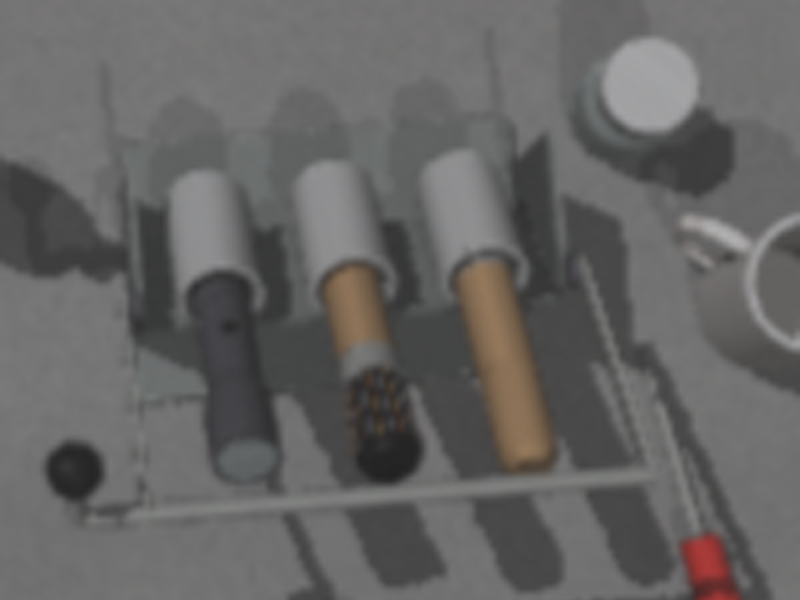

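View pics/cs.png

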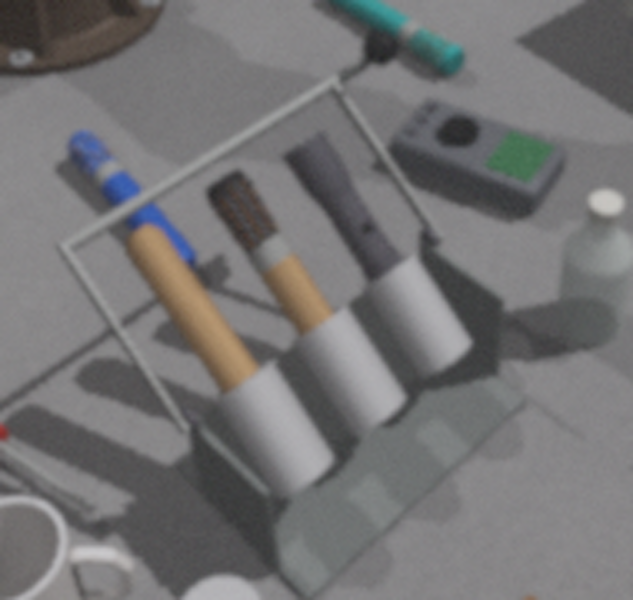

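The crops confirm it: the right-hand tool (top crop (505,370), scene crop (190,300)) is all wood up to a chamfered butt, so it is the bristles-down brush. The middle one shows a ferrule and dark bristles, so it is the twin.

```bash
python3 - <<'E'
from h import *
s=load("scene0");t=load("top0")
def knob(g,u0,v0,r=8):
    m=np.zeros(g["frame"].shape[:2],bool);gr=cv2.cvtColor(g["frame"],cv2.COLOR_RGB2GRAY)
    m[v0-r:v0+r+1,u0-r:u0+r+1]=gr[v0-r:v0+r+1,u0-r:u0+r+1]<50
    v,u=np.nonzero(m);P,_,_=pts(g,m);print(len(u),u.mean(),v.mean(),np.median(P,0).round(4));return u.mean(),v.mean()
kt=knob(t,254,198);ks=knob(s,244,184,7)
K,e=tri(ray(t,*kt),ray(s,*ks));print("knob",K.round(4),e)
A,e=tri(ray(t,361.9,199.1),ray(s,149.5,243.5));print("corner -y",A.round(4),e)
B,e=tri(ray(t,266.25,206.2),ray(s,230.5,194));print("corner +y",B.round(4),e)
d=(B-A);print(np.linalg.norm(d),np.degrees(np.arctan2(-d[0],d[1])),d)
# grid: y dir
yaw=np.arctan2(-d[0],d[1])
# tube point: light grey
for n,g,roi in(("top",t,(130,165,268,340)),):
    hsv=cv2.cvtColor(g["frame"],cv2.COLOR_RGB2HSV);m=(hsv[...,1]<25)&(hsv[...,2]>115)
    z=np.zeros_like(m);z[roi[0]:roi[1],roi[2]:roi[3]]=1;m&=z
    nl,l,st,c=cv2.connectedComponentsWithStats(m.astype(np.uint8))
    for i in range(1,nl):
        if st[i,4]>60:
            P,u,v=pts(g,l==i);cc=np.median(P,0);w,V=np.linalg.eigh(np.cov((P-cc).T));ax=V[:,2];ax*=-np.sign(ax[0])
            print(st[i],cc.round(4),ax.round(3),np.degrees(np.arctan2(-ax[1],-ax[0])))
for yw in(yaw,np.radians(4.5),np.radians(5)):
    y=np.array([-np.sin(yw),np.cos(yw),0]);h=np.array([-np.cos(yw),-np.sin(yw),0]);c,sn=np.cos(np.radians(40)),np.sin(np.radians(40))
    z=h*c+np.array([0,0,sn]);x=-h*sn+np.array([0,0,c])
    O=K-.036*x-.155*y-.217*z
    print(np.degrees(yw),"O",O.round(4),"mouth",(O+.075*z).round(4),"cornerA pred",(O-.122*y+.217*z).round(4),"B",(O+.122*y+.217*z).round(4))
E
```

```text
63 253.63492063492063 197.88888888888889 [0.5186 0.0445 0.2282]
39 243.74358974358975 184.53846153846155 [0.5288 0.0394 0.224 ]
knob [0.52   0.0459 0.2172] [np.float64(0.0007495449196733807), np.float64(0.0007495449196732957)]
corner -y [ 0.5185 -0.2305  0.1921] [np.float64(0.00285894462018751), np.float64(0.0028589446201876035)]
corner +y [0.5008 0.0145 0.1911] [np.float64(0.002131770476164912), np.float64(0.002131770476164799)]
0.24567299653457367 4.120252706544595 [-0.01765147  0.24503611 -0.00097434]
[319 138  16  23 230] [ 0.6681 -0.161   0.0939] [-0.753 -0.029  0.657] 2.170037643149764
[295 140  15  22 220] [ 0.6633 -0.0918  0.0944] [-0.728 -0.042  0.684] 3.314749788808824
[272 142  13  22 210] [ 0.6571 -0.0227  0.0946] [-0.756 -0.031  0.654] 2.3398091282699514
4.120252706544595 O [ 0.6739 -0.0984  0.0502] mouth [ 0.6166 -0.1026  0.0984] cornerA pred [ 0.5168 -0.2321  0.1897] B [0.4993 0.0113 0.1897]
4.5 O [ 0.6748 -0.0974  0.0502] mouth [ 0.6176 -0.1019  0.0984] cornerA pred [ 0.5187 -0.2321  0.1897] B [0.4995 0.0112 0.1897]
5.0 O [ 0.6761 -0.0961  0.0502] mouth [ 0.6188 -0.1011  0.0984] cornerA pred [ 0.5211 -0.2321  0.1897] B [0.4998 0.011  0.1897]
```

```bash
cat >> h.py <<'E'
from scipy.spatial.transform import Rotation as Ro
def state(p=True):
    from cell import observe
    s=observe();R=Ro.from_rotvec(s["ee_rot"]).as_matrix();yaw=np.degrees(np.arctan2(R[1,1],R[0,1]))
    if p: print("t",round(s["clock"],2),"pos",s["position"].round(4),"yawY",round(yaw,2),"zt",R[:,2].round(3),"F",s["force"].round(1),"w",round(s["width"]*92,1),"j",s["joints"].round(2))
    return s,R,yaw
def plan(target,yawt,n=1,p0=None,yaw0=None):
    """print per-call tool-axis shifts (cm) and turns for n calls to world target"""
    s,R,yaw=state(p0 is None)
    p=s["position"] if p0 is None else np.array(p0); 
    if yaw0 is None: yaw0=yaw
    else: R=Ro.from_euler("z",yaw0-yaw,degrees=True).as_matrix()@R
    D=np.array(target)-p; dy=yawt-yaw0   # dy explicit
    for k in range(n):
        Rk=Ro.from_euler("z",dy*k/n,degrees=True).as_matrix()@R
        print(" call",k,"xyz cm",(Rk.T@(D/n)*100).round(2),"turn",round(-dy/n,2))
E
python3 - <<'E'
from h import *
plan([0.52,0.046,0.275],4.4,4)
E
```

```text
t 0.1 pos [0.1417 0.6082 0.2039] yawY 76.89 zt [-0.    -0.001 -1.   ] F [0.1 0.7 1. ] w 91.7 j [-1.44  0.44  0.02  1.57 -0.01  1.13 -0.08]
 call 0 xyz cm [-12.4  -11.55  -1.76] turn 18.12
 call 1 xyz cm [-15.38  -7.12  -1.76] turn 18.12
 call 2 xyz cm [-16.83  -1.98  -1.77] turn 18.12
 call 3 xyz cm [-16.61   3.35  -1.78] turn 18.12
```

Emit:
{"fn": "arm_command", "kwargs": {"deltas": [{"xyz": [-3.1,-2.9,-2],"turn": 4.5,"jaw": 0},{"xyz": [-6.2,-5.8,-4],"turn": 9},{"xyz": [-9.3,-8.7,-5],"turn": 13.5},{"xyz": [-12.4,-11.6,-5],"turn": 18},{"xyz": [-12.4,-11.6,-5],"turn": 18}], "force": 30}}

```text
schema error: expected keys xyz, turn, jaw
```

Emit:
{"fn": "arm_command", "kwargs": {"deltas": [{"xyz": [-3.8,-1.8,-1],"turn": 4.5},{"xyz": [-7.7,-3.6,-2],"turn": 9},{"xyz": [-11.5,-5.4,-2],"turn": 13.5},{"xyz": [-15.4,-7.1,-2],"turn": 18},{"xyz": [-15.4,-7.1,-2],"turn": 18}]}}

```text
schema error: expected keys xyz, turn, jaw
```

```bash
python3 - <<'E'
from h import *
plan([0.52,0.046,0.275],4.4,2)
E
```

```text
t 0.1 pos [0.1417 0.6082 0.2039] yawY 76.89 zt [-0.    -0.001 -1.   ] F [0.1 0.7 1. ] w 91.7 j [-1.44  0.44  0.02  1.57 -0.01  1.13 -0.08]
 call 0 xyz cm [-24.8  -23.09  -3.52] turn 36.24
 call 1 xyz cm [-33.65  -3.96  -3.54] turn 36.24
```

Emit:
{"fn": "arm_command", "kwargs": {"deltas": [{"xyz": [-3.1,-2.9,-2],"turn": 4.5,"jaw": 60},{"xyz": [-6.2,-5.8,-4],"turn": 9,"jaw": 60},{"xyz": [-9.3,-8.7,-5],"turn": 13.5,"jaw": 60},{"xyz": [-12.4,-11.6,-5],"turn": 18,"jaw": 60},{"xyz": [-12.4,-11.6,-5],"turn": 18,"jaw": 60}], "force": 30}}

```text
clock: 0.52
position: [0.2407, 0.4622, 0.2551]
ee_rot: [0.859, 3.02, -0.002]
force: [1.5, -1.4, -1.1]
width: 0.768
```

Emit:
{"fn": "arm_command", "kwargs": {"deltas": [{"xyz": [-3.8,-1.8,-1],"turn": 4.5,"jaw": 60},{"xyz": [-7.7,-3.6,-2],"turn": 9,"jaw": 60},{"xyz": [-11.5,-5.4,-2],"turn": 13.5,"jaw": 60},{"xyz": [-15.4,-7.1,-2],"turn": 18,"jaw": 60},{"xyz": [-15.4,-7.1,-2],"turn": 18,"jaw": 60}]}}

```text
clock: 0.93
position: [0.3378, 0.315, 0.2759]
ee_rot: [1.336, 2.839, -0.003]
force: [0.3, 0.0, 0.1]
width: 0.768
```

```bash
python3 - <<'E'
from h import *
plan([0.52,0.046,0.275],4.4,2)
E
```

```text
t 0.93 pos [0.3378 0.315  0.2759] yawY 39.58 zt [ 0.003 -0.003 -1.   ] F [0.3 0.  0.1] w 70.7 j [-1.13  0.1   0.28  1.86 -0.03  1.19 -0.14]
 call 0 xyz cm [-16.17  -1.55   0.12] turn 17.59
 call 1 xyz cm [-15.88   3.41   0.12] turn 17.59
```

Emit:
{"fn": "arm_command", "kwargs": {"deltas": [{"xyz": [-4,-0.4,0],"turn": 4.4,"jaw": 60},{"xyz": [-8,-0.8,0],"turn": 8.8,"jaw": 60},{"xyz": [-12,-1.2,0],"turn": 13.2,"jaw": 60},{"xyz": [-16.2,-1.5,0],"turn": 17.6,"jaw": 60},{"xyz": [-16.2,-1.5,0],"turn": 17.6,"jaw": 60}]}}

```text
clock: 1.35
position: [0.4331, 0.1734, 0.2769]
ee_rot: [1.77, 2.586, -0.003]
force: [-0.4, -0.6, -0.7]
width: 0.769
```

Emit:
{"fn": "arm_command", "kwargs": {"deltas": [{"xyz": [-4,0.8,0],"turn": 4.4,"jaw": 60},{"xyz": [-8,1.6,0],"turn": 8.8,"jaw": 60},{"xyz": [-12,2.4,0],"turn": 13.2,"jaw": 60},{"xyz": [-15.9,3.4,0],"turn": 17.6,"jaw": 60},{"xyz": [-15.9,3.4,0],"turn": 17.6,"jaw": 60}]}}

```text
clock: 1.77
position: [0.5251, 0.0303, 0.2783]
ee_rot: [2.156, 2.269, -0.003]
force: [-0.3, -0.9, 1.1]
width: 0.765
```

```bash
python3 - <<'E'
from h import *
from cell import get_image
plan([0.52,0.046,0.2],4.4,1)
g=get_image("scene");pickle.dump(g,open("pics/s1.pkl","wb"))
cv2.imwrite("pics/s1.png",cv2.resize(g["frame"][100:300,130:400,::-1],(800,593),interpolation=cv2.INTER_CUBIC))
E
```

```text
t 1.77 pos [0.5251 0.0303 0.2783] yawY 2.94 zt [ 0.007 -0.009 -1.   ] F [-0.3 -0.9  1.1] w 70.4 j [-0.67  0.22  0.63  1.74 -0.13  1.21  0.04]
 call 0 xyz cm [ 1.67 -0.48  7.82] turn -1.46
```

View pics/s1.png

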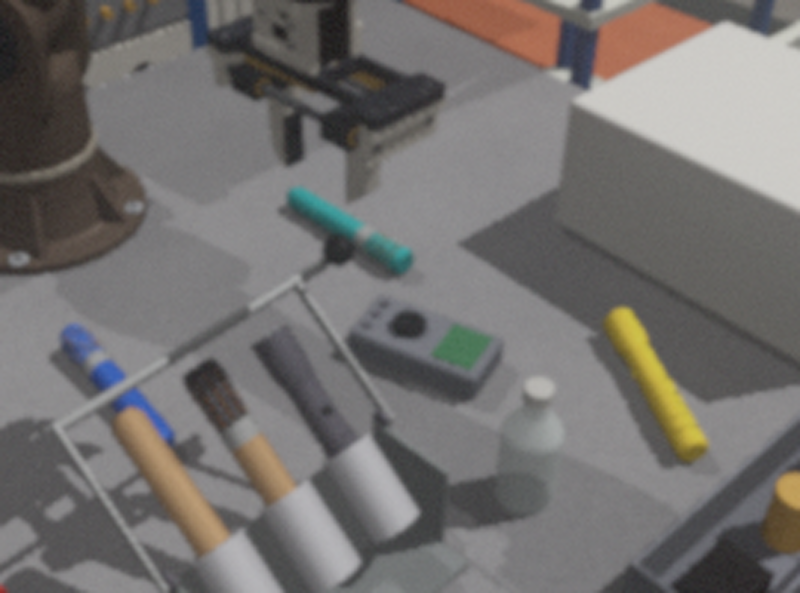

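The picture shows the open gripper above and behind the knob (knob at (338,248)), with its wide body along the jaw direction. Next I descend onto the knob and grip it.

Emit:
{"fn": "arm_command", "kwargs": {"deltas": [{"xyz": [1.7,-0.5,0],"turn": -1.5,"jaw": 60},{"xyz": [1.7,-0.5,2.5],"turn": -1.5,"jaw": 60},{"xyz": [1.7,-0.5,5],"turn": -1.5,"jaw": 60},{"xyz": [1.7,-0.5,7.9],"turn": -1.5,"jaw": 60},{"xyz": [1.7,-0.5,7.9],"turn": -1.5,"jaw": 60}]}}

```text
clock: 2.23
position: [0.5142, 0.0515, 0.1942]
ee_rot: [2.119, 2.313, -0.013]
force: [-1.4, -0.2, -0.4]
width: 0.765
```

```bash
python3 - <<'E'
from h import *
from cell import get_image
plan([0.52,0.046,0.2],4.4,1)
for n in ("scene","top"):
  g=get_image(n);a=g["frame"][130:260,180:330,::-1]
  cv2.imwrite(f"pics/{n}2.png",cv2.resize(a,(690,598),interpolation=cv2.INTER_CUBIC))
E
```

```text
t 2.23 pos [0.5142 0.0515 0.1942] yawY 5.0 zt [-0.002 -0.009 -1.   ] F [-1.4 -0.2 -0.4] w 70.4 j [-0.67  0.29  0.59  1.88 -0.18  1.03  0.08]
 call 0 xyz cm [-0.61  0.52 -0.58] turn 0.6
```

View pics/scene2.png

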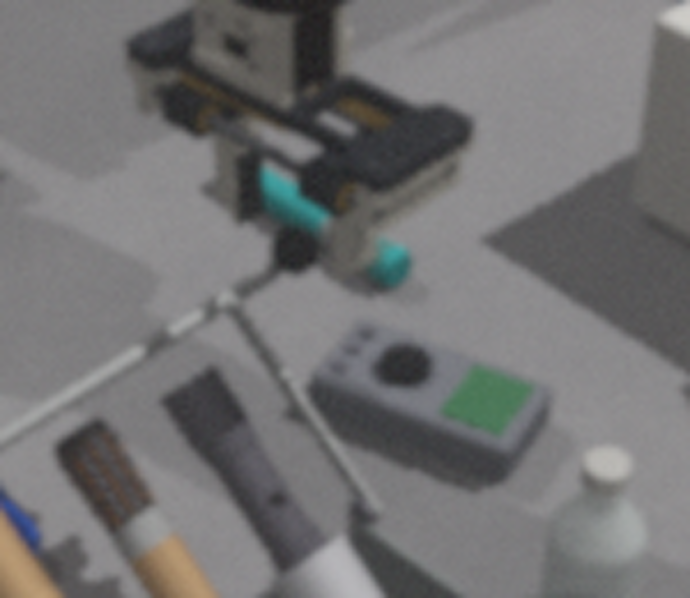

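View pics/top2.png

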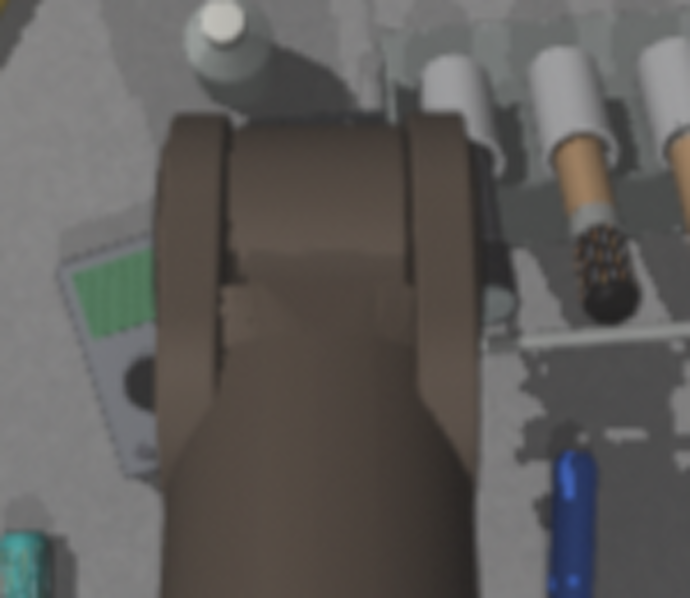

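The knob sits between the fingers (scene crop (295,250)). I'll correct the 6 mm offset and close.

Emit:
{"fn": "arm_command", "kwargs": {"deltas": [{"xyz": [-0.6,0.5,-0.4],"turn": 0.6,"jaw": 60},{"xyz": [-0.6,0.5,-0.4],"turn": 0.6,"jaw": 120},{"xyz": [-0.6,0.5,-0.4],"turn": 0.6,"jaw": 200},{"xyz": [-0.6,0.5,-0.4],"turn": 0.6,"jaw": 200},{"xyz": [-0.6,0.5,-0.4],"turn": 0.6,"jaw": 200}], "force": 25}}

```text
clock: 2.75
position: [0.523, 0.0452, 0.2033]
ee_rot: [2.131, 2.297, -0.005]
force: [0.3, 0.5, -0.0]
width: 0.523
```

Emit:
{"fn": "arm_command", "kwargs": {"deltas": [{"xyz": [0,0,0],"turn": 0,"jaw": 200},{"xyz": [0,0,0],"turn": 0,"jaw": 200}]}}

```text
clock: 2.92
position: [0.5231, 0.0452, 0.2034]
ee_rot: [2.131, 2.297, -0.004]
force: [0.4, 0.2, 0.3]
width: 0.376
```

```bash
python3 - <<'E'
from h import *
state()
E
```

```text
t 2.92 pos [0.5231 0.0452 0.2034] yawY 4.28 zt [ 0.004 -0.008 -1.   ] F [0.4 0.2 0.3] w 34.6 j [-0.66  0.29  0.6   1.86 -0.18  1.05  0.08]
```

Emit:
{"fn": "arm_command", "kwargs": {"deltas": [{"xyz": [0,0,0],"turn": 0,"jaw": 220},{"xyz": [0,0,0],"turn": 0,"jaw": 220},{"xyz": [0,0,0],"turn": 0,"jaw": 220}]}}

```text
clock: 3.17
position: [0.5214, 0.0452, 0.2033]
ee_rot: [2.133, 2.298, -0.007]
force: [-6.6, 0.4, 7.0]
width: 0.223
```

```bash
python3 - <<'E'
from h import *
s,R,yaw=state()
# arc
yw=np.radians(4.4);h=np.array([-np.cos(yw),-np.sin(yw),0])
r=.1465
p=s["position"];H=p-0
a0=np.arctan2(np.sqrt(max(0,r*r-0)),1)
for th0 in(0.0,0.03,0.06):
  e0=np.radians(54.2)-th0; k=[]
  for th in np.arange(th0,1.0,.13).tolist()+[1.0]:
    e=np.radians(54.2)-th
    d=h*r*(np.cos(e)-np.cos(e0))+np.array([0,0,r*(np.sin(e)-np.sin(e0))])
    k.append((R.T@d*100).round(2).tolist())
  print(th0,k)
E
```

```text
t 3.17 pos [0.5214 0.0452 0.2033] yawY 4.28 zt [ 0.001 -0.007 -1.   ] F [-6.6  0.4  7. ] w 20.5 j [-0.66  0.29  0.6   1.86 -0.18  1.05  0.08]
0.0 [[0.0, 0.0, 0.0], [0.01, -1.47, 1.21], [0.01, -2.77, 2.6], [0.02, -3.88, 4.15], [0.03, -4.77, 5.83], [0.05, -5.45, 7.61], [0.06, -5.88, 9.46], [0.07, -6.08, 11.35], [0.08, -6.07, 12.67]]
0.03 [[0.0, 0.0, 0.0], [0.01, -1.43, 1.25], [0.01, -2.69, 2.68], [0.02, -3.75, 4.26], [0.04, -4.6, 5.97], [0.05, -5.22, 7.77], [0.06, -5.6, 9.63], [0.07, -5.73, 11.53], [0.08, -5.71, 12.41]]
0.06 [[0.0, 0.0, 0.0], [0.01, -1.39, 1.3], [0.02, -2.61, 2.76], [0.03, -3.62, 4.37], [0.04, -4.42, 6.1], [0.05, -4.98, 7.92], [0.06, -5.31, 9.79], [0.08, -5.39, 11.7], [0.08, -5.37, 12.13]]
```

```bash
python3 - <<'E'
from h import *
from cell import get_image
state()
g=get_image("scene");a=g["frame"][130:230,180:310,::-1]
cv2.imwrite(f"pics/s3.png",cv2.resize(a,(780,600),interpolation=cv2.INTER_CUBIC))
state()
E
```

```text
t 3.17 pos [0.5214 0.0452 0.2033] yawY 4.28 zt [ 0.001 -0.007 -1.   ] F [-6.6  0.4  7. ] w 20.5 j [-0.66  0.29  0.6   1.86 -0.18  1.05  0.08]
t 3.22 pos [0.5214 0.0452 0.2034] yawY 4.28 zt [ 0.001 -0.007 -1.   ] F [-6.4 -0.   7.9] w 20.8 j [-0.66  0.29  0.6   1.86 -0.18  1.05  0.08]
```

View pics/s3.png

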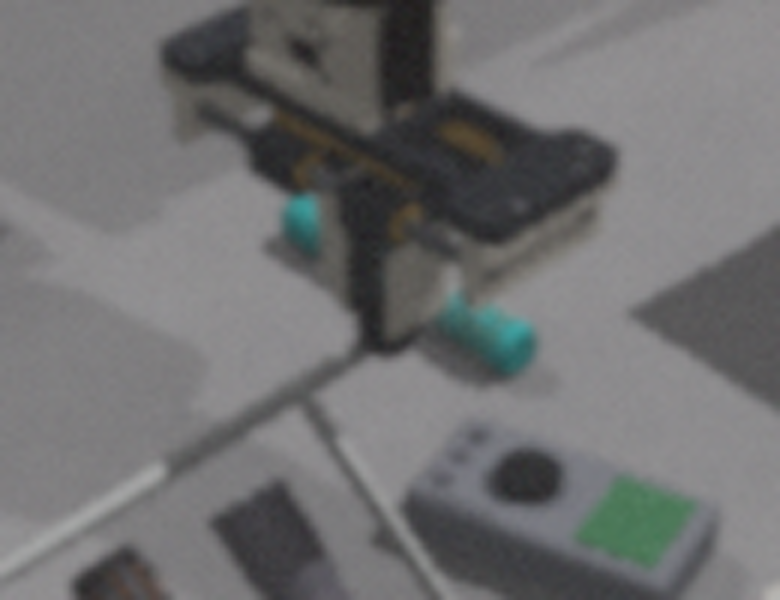

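The knob appears at the very bottom of the fingers (375,340), so the grip is too high on the ball. I'll reopen and look again.

Emit:
{"fn": "arm_command", "kwargs": {"deltas": [{"xyz": [0,0,0],"turn": 0,"jaw": 100},{"xyz": [0,0,0],"turn": 0,"jaw": 100},{"xyz": [0,0,0],"turn": 0,"jaw": 100},{"xyz": [0,0,0],"turn": 0,"jaw": 100}]}}

```text
clock: 3.55
position: [0.5216, 0.0452, 0.2033]
ee_rot: [2.133, 2.298, -0.007]
force: [-0.4, -0.4, 0.5]
width: 0.463
```

```bash
python3 - <<'E'
from h import *
from cell import get_image
state()
g=get_image("scene");a=g["frame"][130:230,180:310,::-1];pickle.dump(g,open("pics/s4.pkl","wb"))
cv2.imwrite(f"pics/s4.png",cv2.resize(a,(780,600),interpolation=cv2.INTER_CUBIC))
E
```

```text
t 3.55 pos [0.5216 0.0452 0.2033] yawY 4.28 zt [ 0.001 -0.007 -1.   ] F [-0.4 -0.4  0.5] w 42.6 j [-0.66  0.29  0.6   1.86 -0.18  1.05  0.08]
```

View pics/s4.png

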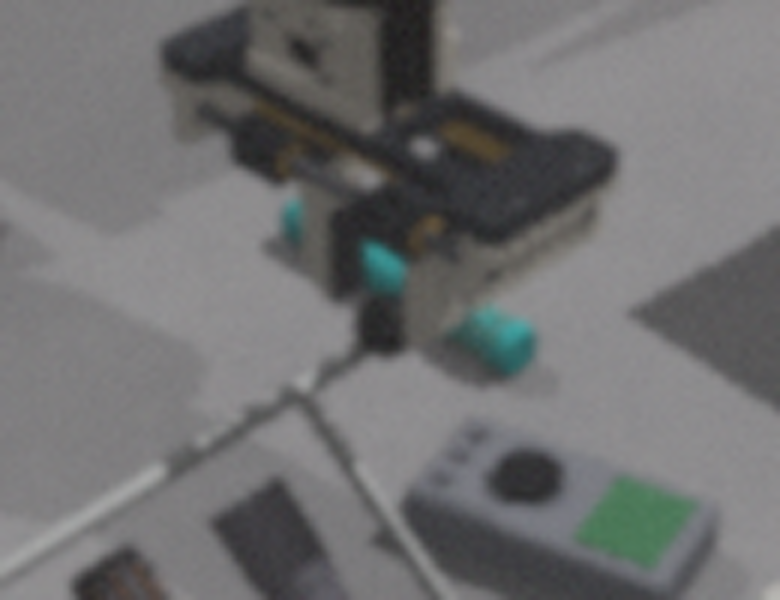

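```bash
python3 - <<'E'
from h import *
g=load("s4");T=np.linalg.inv(g["cam_to_world"]);K=g["camera_matrix"]
for p in([.5216,.0452,.2033],[.5216,.0452,.2223],[.52,.0459,.2172],[.5216+.021,.0452,.2033],[.5216-.021,.0452,.2033]):
    c=T[:3,:3]@np.array(p)+T[:3,3];u=K[0,0]*c[0]/-c[2]+K[0,2];v=-K[1,1]*c[1]/-c[2]+K[1,2]
    print(p,u,v,"crop",(u-180)*6,(v-130)*6)
E
```

```text
[0.5216, 0.0452, 0.2033] 243.7554578059472 189.21651625805154 crop 382.5327468356832 355.29909754830925
[0.5216, 0.0452, 0.2223] 243.60365545623924 183.38030952940886 crop 381.62193273743543 320.2818571764532
[0.52, 0.0459, 0.2172] 243.45267509709294 184.56500187703028 crop 380.7160505825576 327.3900112621817
[0.5426, 0.0452, 0.2033] 249.0497937387795 193.0514045873997 crop 414.298762432677 378.3084275243982
[0.5005999999999999, 0.0452, 0.2033] 238.60013137264787 185.48231778182011 crop 351.6007882358872 332.8939066909207
```

```bash
python3 - <<'E'
from h import *
g=load("s4");d=g["depth"]
for (cu,cv) in((420,340),(425,325),(430,300),(345,290),(345,270),(380,320),(375,340)):
    u,v=round(cu/6+180-.5),round(cv/6+130-.5)
    m=np.zeros(d.shape,bool);m[v,u]=1;P,_,_=pts(g,m);print((cu,cv),g["frame"][v,u],P.round(4))
E
```

```text
(420, 340) [96 93 88] [[0.5568 0.0366 0.2388]]
(425, 325) [93 93 89] [[0.5566 0.0368 0.2447]]
(430, 300) [96 93 90] [[0.5609 0.0365 0.2595]]
(345, 290) [53 53 54] [[0.4976 0.0432 0.227 ]]
(345, 270) [47 47 47] [[0.4988 0.0428 0.2406]]
(380, 320) [44 43 45] [[0.5271 0.0388 0.2299]]
(375, 340) [39 39 41] [[0.5286 0.0341 0.2236]]
```

Depth readings put the finger ends at z≈0.222–0.23, about 20 mm higher than the reported TCP. That matches the 20 mm chord measured on the ball. I'll lower 2 cm and grip again.

Emit:
{"fn": "arm_command", "kwargs": {"deltas": [{"xyz": [0,0,0.7],"turn": 0,"jaw": 100},{"xyz": [0,0,1.4],"turn": 0,"jaw": 100},{"xyz": [0,0,2.0],"turn": 0,"jaw": 100},{"xyz": [0,0,2.0],"turn": 0,"jaw": 100}]}}

```text
clock: 3.93
position: [0.5205, 0.0449, 0.1816]
ee_rot: [2.134, 2.299, -0.011]
force: [-0.8, 0.1, 0.0]
width: 0.61
```

```bash
python3 - <<'E'
from h import *
from cell import get_image
state()
g=get_image("scene");a=g["frame"][130:230,180:310,::-1];pickle.dump(g,open("pics/s5.pkl","wb"))
cv2.imwrite(f"pics/s5.png",cv2.resize(a,(780,600),interpolation=cv2.INTER_CUBIC))
E
```

```text
t 3.93 pos [0.5205 0.0449 0.1816] yawY 4.28 zt [-0.001 -0.008 -1.   ] F [-0.8  0.1  0. ] w 56.1 j [-0.65  0.32  0.59  1.89 -0.2   1.    0.1 ]
```

View pics/s5.png

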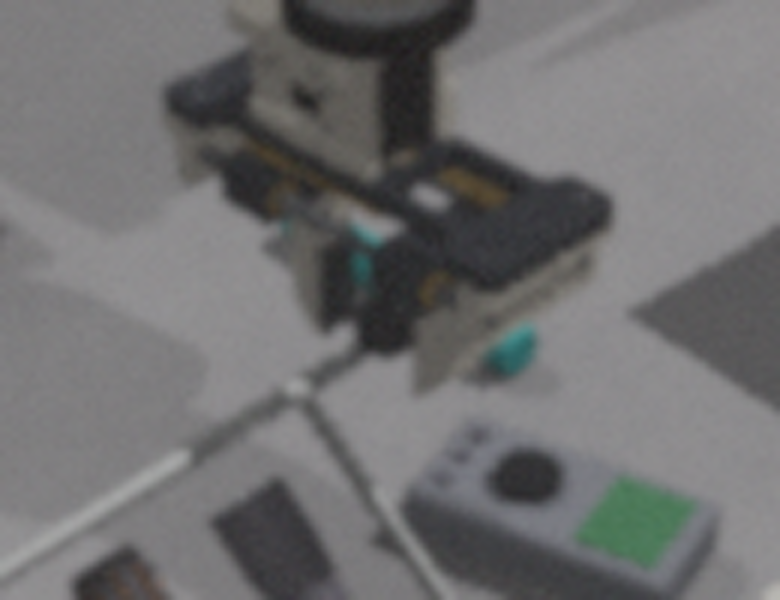

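Emit:
{"fn": "arm_command", "kwargs": {"deltas": [{"xyz": [0,0,0],"turn": 0,"jaw": 220},{"xyz": [0,0,0],"turn": 0,"jaw": 220},{"xyz": [0,0,0],"turn": 0,"jaw": 220},{"xyz": [0,0,0],"turn": 0,"jaw": 220},{"xyz": [0,0,0],"turn": 0,"jaw": 220}], "force": 30}}

```text
clock: 4.4
position: [0.5198, 0.0448, 0.1822]
ee_rot: [2.135, 2.3, -0.012]
force: [-2.9, 0.2, -1.0]
width: 0.303
```

```bash
python3 - <<'E'
from h import *
state()
E
```

```text
t 4.4 pos [0.5198 0.0448 0.1822] yawY 4.27 zt [-0.003 -0.008 -1.   ] F [-2.9  0.2 -1. ] w 27.8 j [-0.65  0.32  0.59  1.89 -0.2   1.    0.1 ]
```

Width 27.8 mm is the full ball diameter, so the grip is sound. Swinging the bar down along its arc.

Emit:
{"fn": "arm_command", "kwargs": {"deltas": [{"xyz": [0,-0.7,0.6],"turn": 0,"jaw": 220},{"xyz": [0,-1.4,1.25],"turn": 0,"jaw": 220},{"xyz": [0,-2.1,1.95],"turn": 0,"jaw": 220},{"xyz": [0,-2.7,2.7],"turn": 0,"jaw": 220},{"xyz": [0,-3.25,3.45],"turn": 0,"jaw": 220}]}}

```text
clock: 4.82
position: [0.4885, 0.0425, 0.1475]
ee_rot: [2.132, 2.298, -0.007]
force: [9.8, 1.2, -6.2]
width: 0.284
```

```bash
python3 - <<'E'
from h import *
s,R,_=state()
# remaining arc for each theta, from model: knob pos when gripped = p0
p0=np.array([.5198,.0448,.1822]);yw=np.radians(4.4);h=np.array([-np.cos(yw),-np.sin(yw),0]);r=.1465;th0=.04;e0=np.radians(54.2)-th0
for th in np.arange(.3,1.04,.1):
    e=np.radians(54.2)-th;q=p0+h*r*(np.cos(e)-np.cos(e0))+np.array([0,0,r*(np.sin(e)-np.sin(e0))]);print(round(th,2),(R.T@(q-s["position"])*100).round(2),q.round(4))
E
```

```text
t 4.82 pos [0.4885 0.0425 0.1475] yawY 4.29 zt [ 0.002 -0.008 -1.   ] F [ 9.8  1.2 -6.2] w 26.2 j [-0.66  0.3   0.58  2.   -0.2   0.89  0.1 ]
0.3 [-0.01  0.48 -0.76] [0.4933 0.0428 0.1551]
0.4 [-0.   -0.35  0.45] [0.4851 0.0421 0.143 ]
0.5 [ 0.01 -1.04  1.74] [0.4781 0.0416 0.1301]
0.6 [ 0.02 -1.61  3.09] [0.4725 0.0412 0.1166]
0.7 [ 0.03 -2.04  4.49] [0.4682 0.0408 0.1026]
0.8 [ 0.04 -2.33  5.92] [0.4654 0.0406 0.0882]
0.9 [ 0.05 -2.47  7.38] [0.464  0.0405 0.0736]
1.0 [ 0.06 -2.46  8.85] [0.4641 0.0405 0.059 ]
```

Emit:
{"fn": "arm_command", "kwargs": {"deltas": [{"xyz": [0,-0.15,0.6],"turn": 0,"jaw": 220},{"xyz": [0,-0.5,1.25],"turn": 0,"jaw": 220},{"xyz": [0,-0.85,1.9],"turn": 0,"jaw": 220},{"xyz": [0,-1.15,2.55],"turn": 0,"jaw": 220},{"xyz": [0,-1.4,3.25],"turn": 0,"jaw": 220}]}}

```text
clock: 5.23
position: [0.4724, 0.0413, 0.1139]
ee_rot: [2.134, 2.3, -0.01]
force: [-5.0, 2.0, 3.2]
width: 0.284
```

```bash
python3 - <<'E'
from h import *
from cell import get_image
s,R,_=state()
g=get_image("scene");a=g["frame"][130:230,180:310,::-1];pickle.dump(g,open("pics/s6.pkl","wb"))
cv2.imwrite(f"pics/s6.png",cv2.resize(a,(780,600),interpolation=cv2.INTER_CUBIC))
E
```

```text
t 5.23 pos [0.4724 0.0413 0.1139] yawY 4.3 zt [-0.001 -0.007 -1.   ] F [-5.   2.   3.2] w 26.1 j [-0.65  0.33  0.57  2.08 -0.23  0.8   0.13]
```

View pics/s6.png

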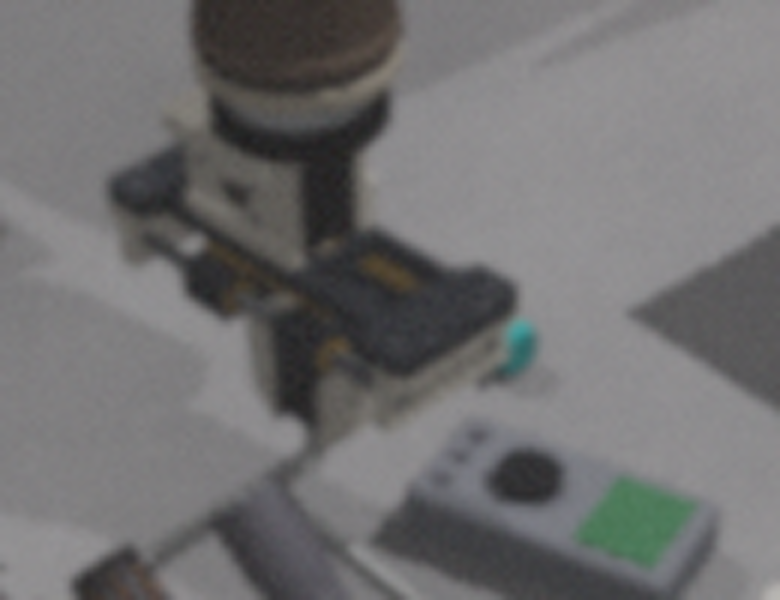

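The bar follows the knob, with the crossbar now low at (200,530). Continuing.

Emit:
{"fn": "arm_command", "kwargs": {"deltas": [{"xyz": [0,-0.3,0.6],"turn": 0,"jaw": 220},{"xyz": [0,-0.5,1.3],"turn": 0,"jaw": 220},{"xyz": [0,-0.65,2.0],"turn": 0,"jaw": 220},{"xyz": [0,-0.75,2.7],"turn": 0,"jaw": 220},{"xyz": [0,-0.85,3.4],"turn": 0,"jaw": 220}]}}

```text
clock: 5.7
position: [0.4649, 0.0407, 0.0787]
ee_rot: [2.132, 2.299, -0.008]
force: [4.9, 3.2, -0.2]
width: 0.287
```

Emit:
{"fn": "arm_command", "kwargs": {"deltas": [{"xyz": [0,0,0.5],"turn": 0,"jaw": 220},{"xyz": [0,0,1.0],"turn": 0,"jaw": 220},{"xyz": [0,0,1.5],"turn": 0,"jaw": 220},{"xyz": [0,0,1.5],"turn": 0,"jaw": 220}]}}

```text
clock: 6.03
position: [0.4646, 0.0406, 0.0627]
ee_rot: [2.132, 2.3, -0.009]
force: [2.6, 3.7, -2.7]
width: 0.286
```

```bash
python3 - <<'E'
from h import *
s,R,_=state()
E
```

```text
t 6.03 pos [0.4646 0.0406 0.0627] yawY 4.33 zt [ 0.    -0.008 -1.   ] F [ 2.6  3.7 -2.7] w 26.3 j [-0.61  0.4   0.52  2.14 -0.3   0.67  0.19]
```

Emit:
{"fn": "arm_command", "kwargs": {"deltas": [{"xyz": [0,0,0.3],"turn": 0,"jaw": 220},{"xyz": [0,0,0.5],"turn": 0,"jaw": 220},{"xyz": [0,0,0.5],"turn": 0,"jaw": 220}]}}

```text
clock: 6.28
position: [0.4648, 0.0407, 0.0584]
ee_rot: [2.133, 2.3, -0.008]
force: [-3.4, 2.6, 18.0]
width: 0.289
```

Emit:
{"fn": "arm_command", "kwargs": {"deltas": [{"xyz": [0,0,0],"turn": 0,"jaw": 100},{"xyz": [0,0,0],"turn": 0,"jaw": 100},{"xyz": [0,0,0],"turn": 0,"jaw": 90}]}}

```text
clock: 6.53
position: [0.4645, 0.0402, 0.0583]
ee_rot: [2.133, 2.3, -0.009]
force: [-1.5, -0.3, 0.6]
width: 0.455
```

Emit:
{"fn": "arm_command", "kwargs": {"deltas": [{"xyz": [0,0,-4],"turn": 0,"jaw": 90},{"xyz": [0,0,-8],"turn": 0,"jaw": 90},{"xyz": [0,0,-12],"turn": 0,"jaw": 90},{"xyz": [0,0,-16],"turn": 0,"jaw": 90},{"xyz": [0,0,-16],"turn": 0,"jaw": 90}]}}

```text
clock: 6.95
position: [0.4681, 0.0411, 0.2247]
ee_rot: [2.131, 2.295, 0.005]
force: [0.7, 1.3, 1.6]
width: 0.646
```

```bash
python3 - <<'E'
from h import *
from cell import get_image
s,R,_=state()
for n in("scene","top"):
    g=get_image(n);pickle.dump(g,open(f"pics/{n}7.pkl","wb"))
    cv2.imwrite(f"pics/{n}7.png",cv2.resize(g["frame"][:,:,::-1],(800,600),interpolation=cv2.INTER_CUBIC))
E
```

```text
t 6.95 pos [0.4681 0.0411 0.2247] yawY 4.23 zt [ 0.009 -0.004 -1.   ] F [0.7 1.3 1.6] w 59.4 j [-0.75  0.16  0.63  1.95 -0.1   1.06 -0.  ]
```

View pics/scene7.png

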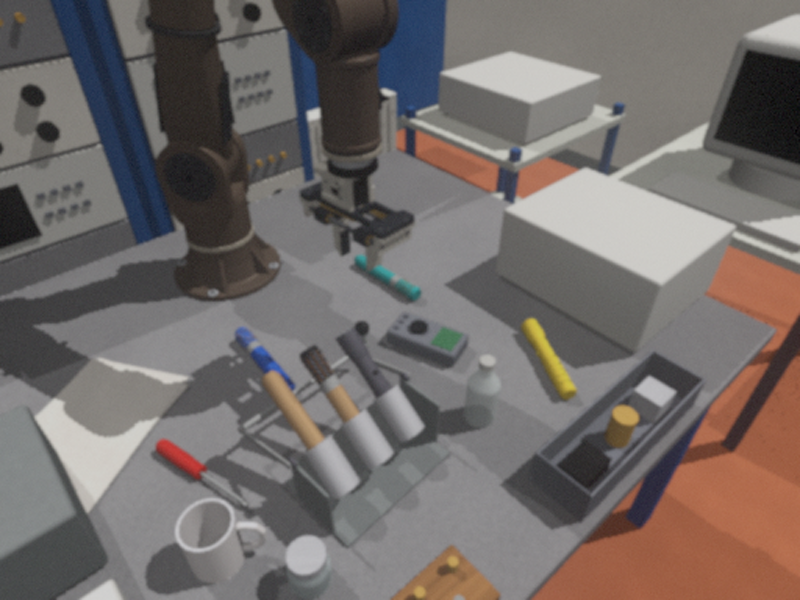

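View pics/top7.png

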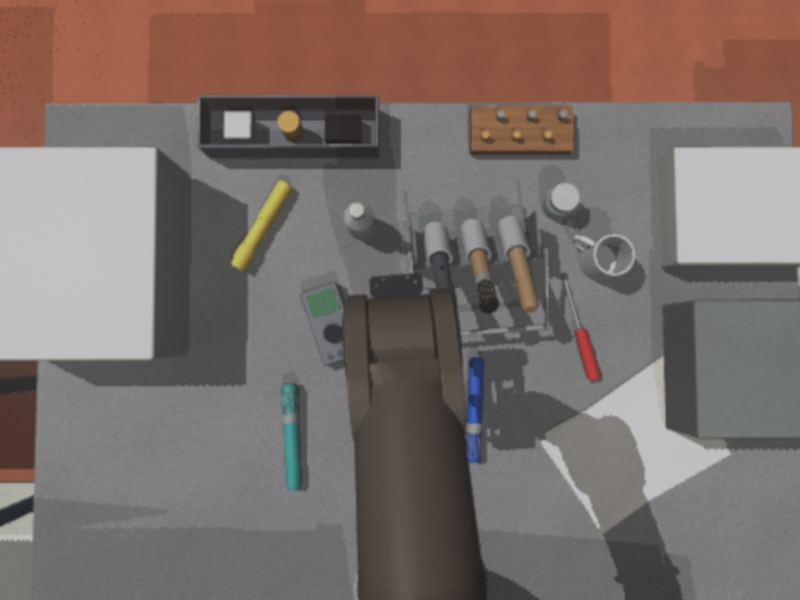

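The bar is at its lower stop (force step of 18 N; crossbar at (500,330) in the top view) and nothing else has moved. Now to the brush.

```bash
python3 - <<'E'
from h import *
plan([0.546,-0.179,0.25],-85.6,3)
E
```

```text
t 7.05 pos [0.4653 0.0415 0.2196] yawY 4.31 zt [ 0.003 -0.006 -1.   ] F [-0.7  0.  -0.9] w 59.5 j [-0.75  0.16  0.63  1.96 -0.1   1.05  0.  ]
 call 0 xyz cm [-7.54  2.13 -0.96] turn 29.97
 call 1 xyz cm [-5.46  5.61 -0.97] turn 29.97
 call 2 xyz cm [-1.93  7.59 -0.99] turn 29.97
```

Emit:
{"fn": "arm_command", "kwargs": {"deltas": [{"xyz": [-1.9,0.5,-1.5],"turn": 6,"jaw": 115},{"xyz": [-3.8,1.0,-3],"turn": 12,"jaw": 115},{"xyz": [-5.6,1.6,-3],"turn": 18,"jaw": 115},{"xyz": [-7.5,2.1,-3],"turn": 24,"jaw": 115},{"xyz": [-7.5,2.1,-3],"turn": 30,"jaw": 115}]}}

```text
clock: 7.47
position: [0.4917, -0.0356, 0.249]
ee_rot: [2.661, 1.655, -0.005]
force: [-0.7, 0.6, -0.0]
width: 0.549
```

Emit:
{"fn": "arm_command", "kwargs": {"deltas": [{"xyz": [-1.4,1.4,0],"turn": 6,"jaw": 115},{"xyz": [-2.7,2.8,0],"turn": 12,"jaw": 115},{"xyz": [-4.1,4.2,0],"turn": 18,"jaw": 115},{"xyz": [-5.5,5.6,0],"turn": 24,"jaw": 115},{"xyz": [-5.5,5.6,0],"turn": 30,"jaw": 115}]}}

```text
clock: 7.88
position: [0.517, -0.1139, 0.2484]
ee_rot: [3.001, 0.894, -0.005]
force: [0.7, 0.3, -0.3]
width: 0.549
```

Emit:
{"fn": "arm_command", "kwargs": {"deltas": [{"xyz": [-0.5,1.9,0],"turn": 6,"jaw": 115},{"xyz": [-1,3.8,0],"turn": 12,"jaw": 115},{"xyz": [-1.5,5.7,0],"turn": 18,"jaw": 115},{"xyz": [-1.9,7.6,0],"turn": 24,"jaw": 115},{"xyz": [-1.9,7.6,0],"turn": 30,"jaw": 115}]}}

```text
clock: 8.3
position: [0.542, -0.1917, 0.2478]
ee_rot: [3.127, 0.073, -0.004]
force: [-1.1, 0.5, -0.0]
width: 0.549
```

```bash
python3 - <<'E'
from h import *
from cell import get_image
state();g=get_image("scene");cv2.imwrite(f"pics/s8.png",cv2.resize(g["frame"][120:320,100:350,::-1],(750,600),interpolation=cv2.INTER_CUBIC))
plan([0.546,-0.179,0.24],-85.6,1)
E
```

```text
t 8.3 pos [ 0.542  -0.1917  0.2478] yawY -87.34 zt [-0.003 -0.014 -1.   ] F [-1.1  0.5 -0. ] w 50.5 j [-0.46  0.44  1.02  1.69 -0.38  1.23 -0.88]
t 8.35 pos [ 0.5417 -0.19    0.2474] yawY -87.72 zt [-0.003 -0.012 -1.   ] F [ 0.2 -0.2 -0.9] w 50.1 j [-0.46  0.44  1.02  1.69 -0.38  1.23 -0.88]
 call 0 xyz cm [ 0.47 -1.09  0.72] turn -2.12
```

View pics/s8.png

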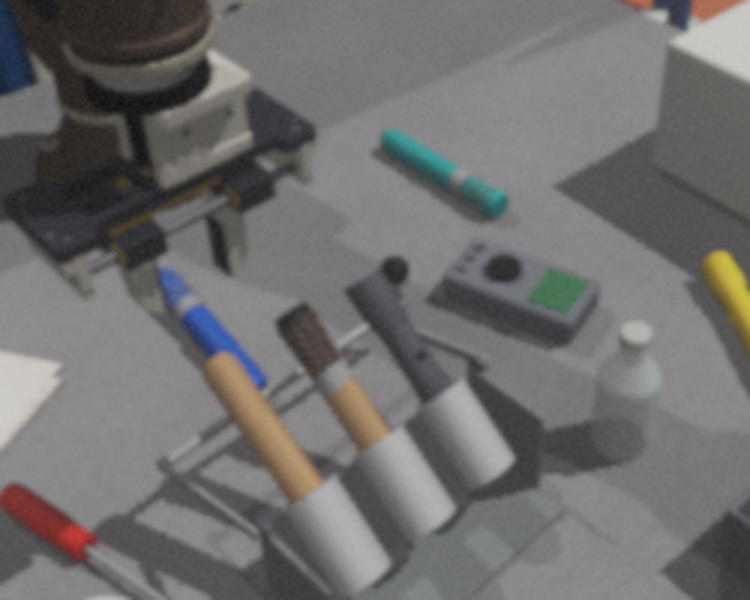

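Emit:
{"fn": "arm_command", "kwargs": {"deltas": [{"xyz": [0.5,-1.1,1],"turn": -2,"jaw": 115},{"xyz": [0.5,-1.1,4],"turn": -2,"jaw": 115},{"xyz": [0.5,-1.1,7],"turn": -2,"jaw": 115},{"xyz": [0.5,-1.1,10],"turn": -2,"jaw": 115},{"xyz": [0.5,-1.1,10],"turn": -2,"jaw": 115}]}}

```text
clock: 8.77
position: [0.5421, -0.1763, 0.1407]
ee_rot: [3.13, 0.127, -0.021]
force: [-1.2, -0.3, -0.9]
width: 0.55
```

```bash
python3 - <<'E'
from h import *
from cell import get_image
state();g=get_image("scene");cv2.imwrite(f"pics/s9.png",cv2.resize(g["frame"][160:290,120:280,::-1],(738,600),interpolation=cv2.INTER_CUBIC))
pickle.dump(g,open("pics/s9.pkl","wb"))
plan([0.546,-0.179,0.125],-85.6,1)
E
```

```text
t 8.77 pos [ 0.5421 -0.1763  0.1407] yawY -85.36 zt [-0.013 -0.009 -1.   ] F [-1.2 -0.3 -0.9] w 50.6 j [-0.41  0.54  0.92  1.83 -0.49  1.03 -0.78]
t 8.82 pos [ 0.5435 -0.1775  0.1438] yawY -85.45 zt [-0.011 -0.011 -1.   ] F [-0.   0.2  0.2] w 50.5 j [-0.41  0.54  0.93  1.83 -0.48  1.03 -0.78]
 call 0 xyz cm [0.26 0.15 1.88] turn 0.15
```

View pics/s9.png

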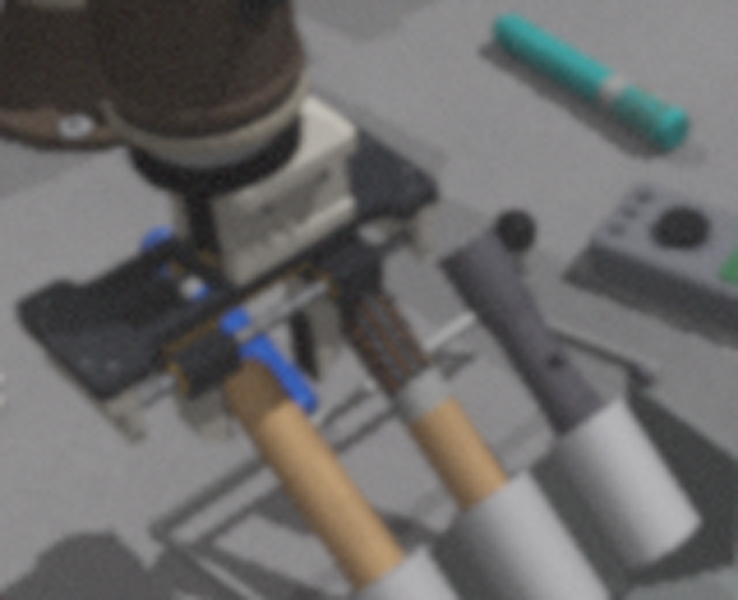

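```bash
python3 - <<'E'
from h import *
g=load("s9");d=g["depth"]
for (cu,cv) in((205,425),(200,410),(205,400),(210,350),(205,375),(240,390),(310,365),(300,330),(360,270),(350,300),(375,325),(130,425),(120,380),(425,235)):
    u,v=round(cu/4.6125+120-.5),round(cv/4.615+160-.5)
    m=np.zeros(d.shape,bool);m[v,u]=1;P,_,_=pts(g,m);print((cu,cv),g["frame"][v,u],P.round(4))
E
```

```text
(205, 425) [117 114 108] [[ 0.5567 -0.2141  0.184 ]]
(200, 410) [92 90 85] [[ 0.5578 -0.2146  0.1982]]
(205, 400) [85 84 77] [[ 0.5552 -0.2104  0.1994]]
(210, 350) [51 53 54] [[ 0.5783 -0.2117  0.2524]]
(205, 375) [44 44 44] [[ 0.5829 -0.2185  0.2429]]
(240, 390) [106  88  67] [[ 0.5406 -0.1853  0.1762]]
(310, 365) [47 45 45] [[ 0.549  -0.1505  0.1751]]
(300, 330) [43 39 40] [[ 0.5436 -0.1493  0.1963]]
(360, 270) [46 47 50] [[ 0.5756 -0.1291  0.247 ]]
(350, 300) [39 40 41] [[ 0.5336 -0.1162  0.187 ]]
(375, 325) [72 60 55] [[ 0.55   -0.1113  0.1794]]
(130, 425) [112 110 106] [[ 0.5846 -0.2566  0.2392]]
(120, 380) [51 54 56] [[ 0.5868 -0.2557  0.2693]]
(425, 235) [122 118 115] [[ 0.5716 -0.0888  0.2439]]
```

Depth confirms the finger ends and body sit about 22 mm higher than the reported TCP, here as at the knob. The body's underside will clear the twin's top (z≈0.19) by about 15 mm. Descending 2.2 cm and gripping.

Emit:
{"fn": "arm_command", "kwargs": {"deltas": [{"xyz": [0.2,0,0.8],"turn": 0,"jaw": 115},{"xyz": [0.2,0,1.6],"turn": 0,"jaw": 115},{"xyz": [0.2,0,2.2],"turn": 0,"jaw": 115},{"xyz": [0.2,0,2.2],"turn": 0,"jaw": 115},{"xyz": [0.2,0,2.2],"turn": 0,"jaw": 220}]}}

```text
clock: 9.23
position: [0.5453, -0.1777, 0.122]
ee_rot: [3.129, 0.125, -0.017]
force: [-0.3, 0.4, 0.5]
width: 0.511
```

Emit:
{"fn": "arm_command", "kwargs": {"deltas": [{"xyz": [0,0,0],"turn": 0,"jaw": 220},{"xyz": [0,0,0],"turn": 0,"jaw": 220},{"xyz": [0,0,0],"turn": 0,"jaw": 220},{"xyz": [0,0,0],"turn": 0,"jaw": 220}], "force": 45}}

```text
clock: 9.57
position: [0.5456, -0.1777, 0.1224]
ee_rot: [3.129, 0.125, -0.016]
force: [0.2, 0.2, 1.7]
width: 0.315
```

```bash
python3 - <<'E'
from h import *
from cell import get_image
s,R,y=state();g=get_image("scene");cv2.imwrite(f"pics/s10.png",cv2.resize(g["frame"][160:290,120:280,::-1],(738,600),interpolation=cv2.INTER_CUBIC))
pickle.dump(g,open("pics/s10.pkl","wb"))
yw=np.radians(4.4)
for el in (37,):
  z=np.array([-np.cos(yw)*np.cos(np.radians(el)),-np.sin(yw)*np.cos(np.radians(el)),np.sin(np.radians(el))]);print(R.T@z*100*.1)
E
```

```text
t 9.57 pos [ 0.5456 -0.1777  0.1224] yawY -85.43 zt [-0.01  -0.011 -1.   ] F [0.2 0.2 1.7] w 28.9 j [-0.39  0.57  0.9   1.84 -0.51  0.99 -0.76]
[-8.04874679  0.03553602 -5.93434178]
```

View pics/s10.png

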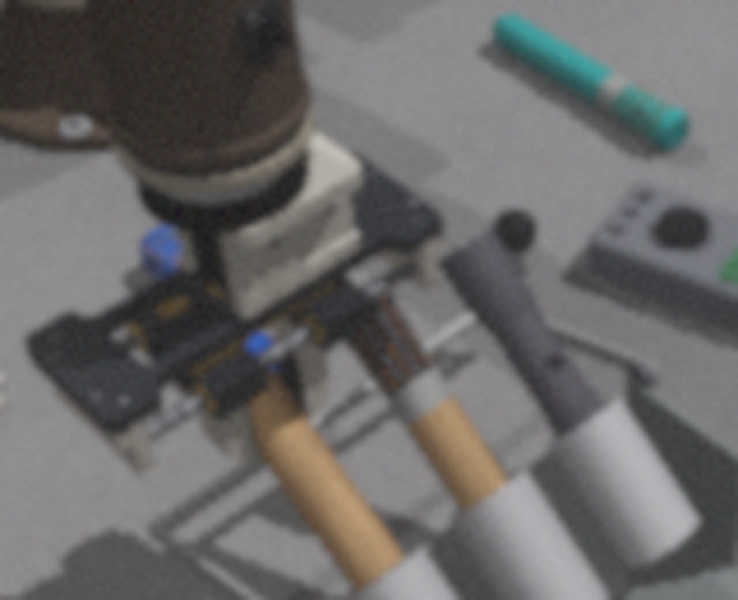

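Emit:
{"fn": "arm_command", "kwargs": {"deltas": [{"xyz": [-0.8,0,-0.6],"turn": 0,"jaw": 220},{"xyz": [-2,0,-1.5],"turn": 0,"jaw": 220},{"xyz": [-3.5,0,-2.7],"turn": 0,"jaw": 220},{"xyz": [-5,0,-3.9],"turn": 0,"jaw": 220},{"xyz": [-6.5,0,-5.1],"turn": 0,"jaw": 220}]}}

```text
clock: 10.03
position: [0.4795, -0.1825, 0.1745]
ee_rot: [3.129, 0.124, -0.018]
force: [0.8, 0.1, -1.6]
width: 0.316
```

Emit:
{"fn": "arm_command", "kwargs": {"deltas": [{"xyz": [-1.5,0,-1.2],"turn": 0,"jaw": 220},{"xyz": [-3.5,0,-2.8],"turn": 0,"jaw": 220},{"xyz": [-5,0,-4],"turn": 0,"jaw": 220},{"xyz": [-6.5,0,-5.2],"turn": 0,"jaw": 220},{"xyz": [-6.5,0,-5.2],"turn": 0,"jaw": 220}]}}

```text
clock: 10.45
position: [0.4124, -0.1885, 0.2286]
ee_rot: [3.132, 0.119, -0.016]
force: [0.5, -1.1, -1.0]
width: 0.315
```

```bash
python3 - <<'E'
from h import *
from cell import get_image
s,R,y=state();g=get_image("scene");cv2.imwrite(f"pics/s11.png",cv2.resize(g["frame"][100:320,60:330,::-1],(736,600),interpolation=cv2.INTER_CUBIC))
pickle.dump(g,open("pics/s11.pkl","wb"))
E
```

```text
t 10.45 pos [ 0.4124 -0.1885  0.2286] yawY -85.65 zt [-0.01  -0.008 -1.   ] F [ 0.5 -1.1 -1. ] w 29.0 j [-0.65  0.2   1.15  1.99 -0.19  1.09 -0.92]
```

View pics/s11.png

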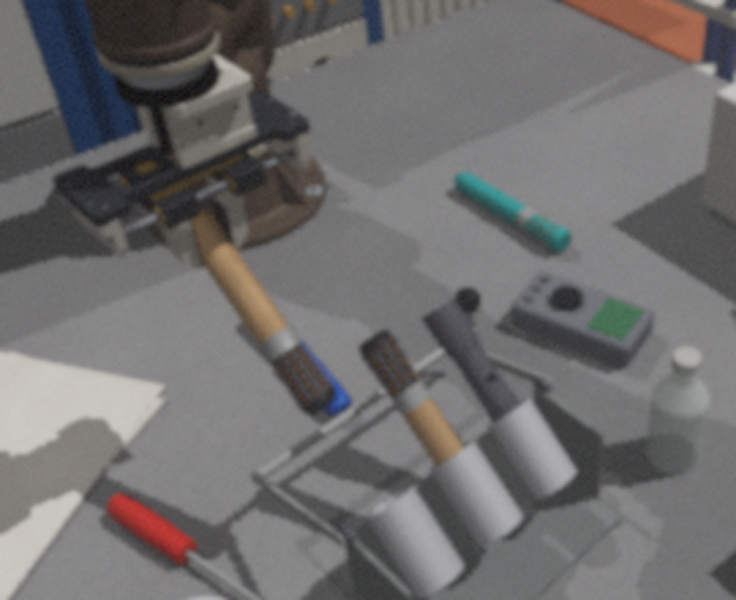

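The brush is out, held at about 35° with its tip ahead at (320,395). Next I turn it half way round, back-sweeping over the clear area.

Emit:
{"fn": "arm_command", "kwargs": {"deltas": [{"xyz": [0,0,0],"turn": -7,"jaw": 220},{"xyz": [0,0,0],"turn": -14,"jaw": 220},{"xyz": [0,0,0],"turn": -21,"jaw": 220},{"xyz": [0,0,0],"turn": -28,"jaw": 220},{"xyz": [0,0,0],"turn": -35,"jaw": 220}]}}

```text
clock: 10.92
position: [0.4158, -0.19, 0.2284]
ee_rot: [2.946, 1.063, -0.014]
force: [3.6, -12.6, 1.6]
width: 0.331
```

Emit:
{"fn": "arm_command", "kwargs": {"deltas": [{"xyz": [0,0,0],"turn": -7,"jaw": 220},{"xyz": [0,0,0],"turn": -14,"jaw": 220},{"xyz": [0,0,0],"turn": -21,"jaw": 220},{"xyz": [0,0,0],"turn": -28,"jaw": 220},{"xyz": [0,0,0],"turn": -35,"jaw": 220}]}}

```text
clock: 11.33
position: [0.4157, -0.1899, 0.2278]
ee_rot: [2.488, 1.909, -0.019]
force: [0.1, -0.3, -1.5]
width: 0.316
```

```bash
python3 - <<'E'
from h import *
s,R,y=state()
E
```

```text
t 11.33 pos [ 0.4157 -0.1899  0.2278] yawY -15.0 zt [-0.006 -0.012 -1.   ] F [ 0.1 -0.3 -1.5] w 29.1 j [-0.45  0.15  0.88  1.98 -0.12  1.07  0.21]
```

```bash
python3 - <<'E'
from h import *
from cell import get_image
g=get_image("scene");cv2.imwrite(f"pics/s12.png",cv2.resize(g["frame"][100:320,60:330,::-1],(736,600),interpolation=cv2.INTER_CUBIC))
pickle.dump(g,open("pics/s12.pkl","wb"))
E
```

```text
(no output)
```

View pics/s12.png

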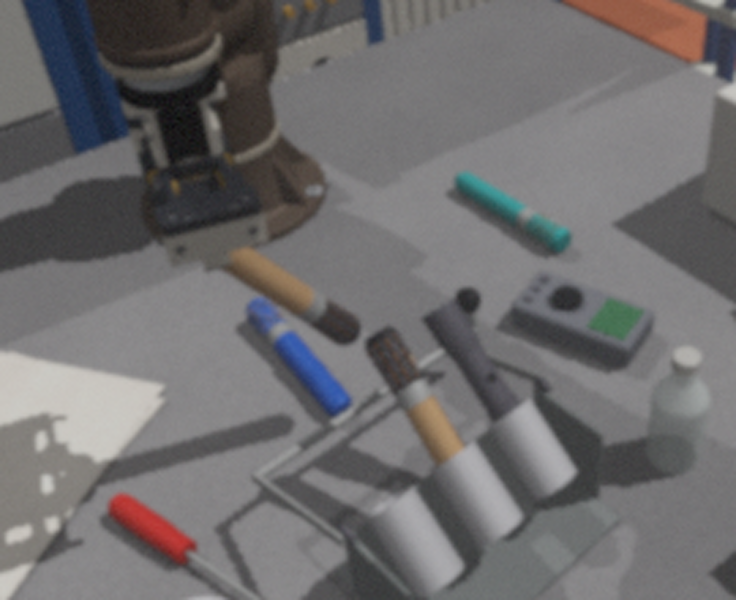

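```bash
python3 - <<'E'
from h import *
def wood(g,roi):
    hsv=cv2.cvtColor(g["frame"],cv2.COLOR_RGB2HSV)
    m=(hsv[...,0]>5)&(hsv[...,0]<25)&(hsv[...,1]>80)&(hsv[...,2]>60)
    z=np.zeros_like(m);z[roi[1]:roi[3],roi[0]:roi[2]]=1;m&=z
    nl,l,st,c=cv2.connectedComponentsWithStats(m.astype(np.uint8));i=1+st[1:,4].argmax()
    P,u,v=pts(g,l==i);cc=np.median(P,0);w,V=np.linalg.eigh(np.cov((P-cc).T));ax=V[:,2];q=(P-cc)@ax
    print(st[i],cc.round(4),ax.round(3),"el",np.degrees(np.arcsin(ax[2])).round(1),"hd",np.degrees(np.arctan2(ax[1],ax[0])).round(1),P[q.argmin()].round(3),P[q.argmax()].round(3))
for n in("s11","s12"):
    g=load(n);wood(g,(120,170,188,230)) if n=="s12" else wood(g,(120,170,180,240))
    wood(g,(200,230,240,275))
    gr=cv2.cvtColor(g["frame"],cv2.COLOR_RGB2GRAY)[215:250,188:225]
    m=(gr<55);v,u=np.nonzero(m);print("twin head",len(u),u.mean()+188,v.mean()+215)
E
```

```text
[131 178  33  47 536] [ 0.4527 -0.1883  0.249 ] [-0.812 -0.034  0.582] el 35.6 hd -177.6 [ 0.499 -0.192  0.217] [ 0.4   -0.183  0.284]
[210 247  19  22 208] [ 0.6077 -0.1062  0.1267] [-0.764 -0.107  0.636] el 39.5 hd -172.0 [ 0.627 -0.095  0.112] [ 0.587 -0.113  0.138]
twin head 36 199.47222222222223 227.05555555555554
[145 191  29  23 296] [ 0.4356 -0.152   0.2172] [ 0.121  0.557 -0.822] el -55.3 hd 77.7 [ 0.432 -0.178  0.259] [ 0.443 -0.123  0.177]
[211 246  18  23 218] [ 0.6067 -0.1043  0.1253] [-0.8    0.012  0.599] el 36.8 hd 179.1 [ 0.626 -0.106  0.11 ] [ 0.586 -0.103  0.14 ]
twin head 32 202.71875 224.78125
```

The tip brushed the twin during the turn. The held brush pitched to about 55° in the grip, and the twin shifted only within the play of its tube; it is still seated. From here the sweep is clear of it, so I carry on turning.

Emit:
{"fn": "arm_command", "kwargs": {"deltas": [{"xyz": [0,0,0],"turn": -7,"jaw": 220},{"xyz": [0,0,0],"turn": -14,"jaw": 220},{"xyz": [0,0,0],"turn": -21,"jaw": 220},{"xyz": [0,0,0],"turn": -28,"jaw": 220},{"xyz": [0,0,0],"turn": -35,"jaw": 220}]}}

```text
clock: 11.8
position: [0.4156, -0.1896, 0.2272]
ee_rot: [1.787, 2.583, -0.021]
force: [-0.2, 0.5, -1.1]
width: 0.311
```

Emit:
{"fn": "arm_command", "kwargs": {"deltas": [{"xyz": [0,0,0],"turn": -7,"jaw": 220},{"xyz": [0,0,0],"turn": -14,"jaw": 220},{"xyz": [0,0,0],"turn": -21,"jaw": 220},{"xyz": [0,0,0],"turn": -28,"jaw": 220},{"xyz": [0,0,0],"turn": -35,"jaw": 220}]}}

```text
clock: 12.22
position: [0.4157, -0.1893, 0.2266]
ee_rot: [-0.921, -2.999, 0.02]
force: [-0.1, 0.0, -0.7]
width: 0.312
```

Emit:
{"fn": "arm_command", "kwargs": {"deltas": [{"xyz": [0,0,0],"turn": -7,"jaw": 220},{"xyz": [0,0,0],"turn": -14,"jaw": 220},{"xyz": [0,0,0],"turn": -21,"jaw": 220},{"xyz": [0,0,0],"turn": -28,"jaw": 220},{"xyz": [0,0,0],"turn": -35,"jaw": 220}]}}

```text
clock: 12.63
position: [0.4156, -0.189, 0.226]
ee_rot: [0.028, -3.132, 0.017]
force: [0.3, 0.2, -2.6]
width: 0.316
```

```bash
python3 - <<'E'
from h import *
from cell import get_image
plan([0.43,-0.195,0.10],94.4,1)
g=get_image("scene");cv2.imwrite(f"pics/s13.png",cv2.resize(g["frame"][100:320,60:330,::-1],(736,600),interpolation=cv2.INTER_CUBIC))
pickle.dump(g,open("pics/s13.pkl","wb"))
E
```

```text
t 12.63 pos [ 0.4156 -0.189   0.226 ] yawY 91.03 zt [-0.009 -0.011 -1.   ] F [ 0.3  0.2 -2.6] w 29.1 j [-0.23  0.14  0.61  1.96 -0.08  1.07  2.  ]
 call 0 xyz cm [-1.54 -0.5  12.59] turn -3.37
```

View pics/s13.png

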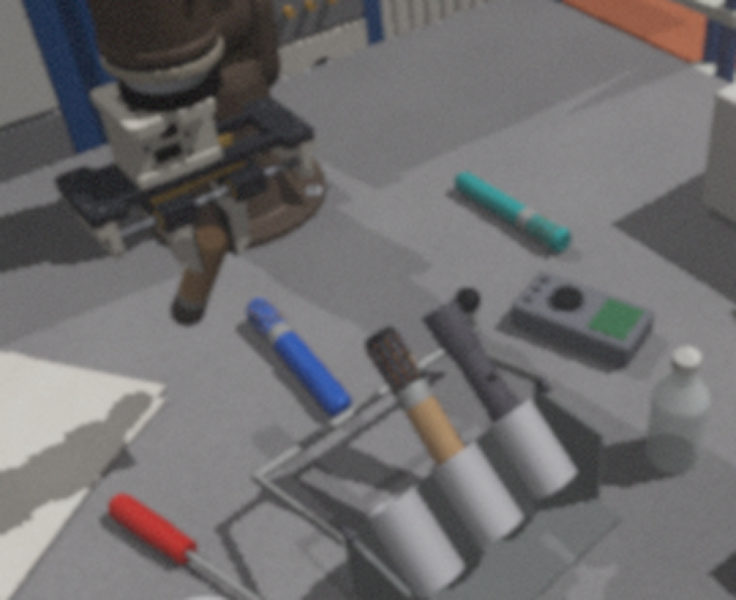

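The brush now hangs tip-down toward the robot (tip at (187,310)). I'll lower it, then let it pivot flat with a light grip.

Emit:
{"fn": "arm_command", "kwargs": {"deltas": [{"xyz": [-0.8,-0.3,2.5],"turn": -1.7,"jaw": 220},{"xyz": [-1.5,-0.5,5],"turn": -3.4,"jaw": 220},{"xyz": [-1.5,-0.5,7.5],"turn": -3.4,"jaw": 220},{"xyz": [-1.5,-0.5,9],"turn": -3.4,"jaw": 220},{"xyz": [-1.5,-0.5,9],"turn": -3.4,"jaw": 220}]}}

```text
clock: 13.1
position: [0.4279, -0.1937, 0.1327]
ee_rot: [0.128, -3.124, 0.014]
force: [-0.7, -0.1, -1.4]
width: 0.314
```

Emit:
{"fn": "arm_command", "kwargs": {"deltas": [{"xyz": [0,0,0.5],"turn": 0,"jaw": 220},{"xyz": [0,0,1.5],"turn": 0,"jaw": 220},{"xyz": [0,0,2.5],"turn": 0,"jaw": 220},{"xyz": [0,0,3.5],"turn": 0,"jaw": 220},{"xyz": [0,0,4.5],"turn": 0,"jaw": 220}], "force": 6}}

```text
clock: 13.52
position: [0.4282, -0.1943, 0.0878]
ee_rot: [0.126, -3.126, 0.015]
force: [1.5, 0.8, 0.2]
width: 0.323
```

```bash
python3 - <<'E'
from h import *
from cell import get_image
state()
g=get_image("scene");cv2.imwrite(f"pics/s14.png",cv2.resize(g["frame"][120:320,60:300,::-1],(720,600),interpolation=cv2.INTER_CUBIC))
pickle.dump(g,open("pics/s14.pkl","wb"))
E
```

```text
t 13.52 pos [ 0.4282 -0.1943  0.0878] yawY 94.63 zt [-0.013 -0.01  -1.   ] F [1.5 0.8 0.2] w 29.7 j [-0.12  0.36  0.54  2.11 -0.25  0.74  2.23]
```

View pics/s14.png

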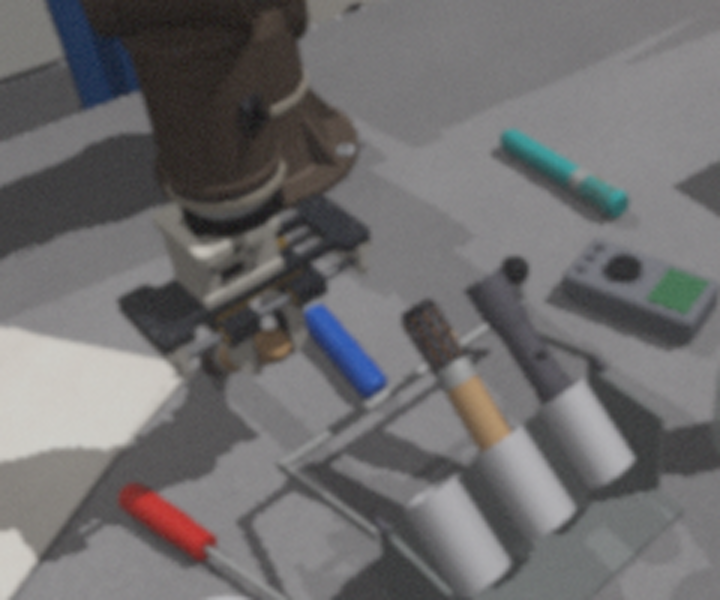

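The butt end shows at (275,345) with the brush pivoting toward level. Continuing down.

Emit:
{"fn": "arm_command", "kwargs": {"deltas": [{"xyz": [0,0,1],"turn": 0,"jaw": 220},{"xyz": [0,0,2],"turn": 0,"jaw": 220},{"xyz": [0,0,3],"turn": 0,"jaw": 220},{"xyz": [0,0,4],"turn": 0,"jaw": 220},{"xyz": [0,0,5],"turn": 0,"jaw": 220}]}}

```text
clock: 13.98
position: [0.4256, -0.1942, 0.035]
ee_rot: [0.127, -3.122, 0.013]
force: [0.7, -0.1, -1.4]
width: 0.32
```

Emit:
{"fn": "arm_command", "kwargs": {"deltas": [{"xyz": [0,0,0.8],"turn": 0,"jaw": 220},{"xyz": [0,0,1.6],"turn": 0,"jaw": 220},{"xyz": [0,0,2.4],"turn": 0,"jaw": 220},{"xyz": [0,0,2.4],"turn": 0,"jaw": 220}]}}

```text
clock: 14.32
position: [0.4243, -0.1942, 0.0095]
ee_rot: [0.126, -3.12, 0.013]
force: [0.0, 0.1, -0.7]
width: 0.321
```

```bash
python3 - <<'E'
from h import *
from cell import get_image
state()
g=get_image("scene");cv2.imwrite(f"pics/s15.png",cv2.resize(g["frame"][120:320,60:300,::-1],(720,600),interpolation=cv2.INTER_CUBIC))
pickle.dump(g,open("pics/s15.pkl","wb"))
E
```

```text
t 14.32 pos [ 0.4243 -0.1942  0.0095] yawY 94.64 zt [-0.019 -0.009 -1.   ] F [ 0.   0.1 -0.7] w 29.5 j [-0.03  0.5   0.45  2.17 -0.37  0.56  2.33]
```

View pics/s15.png

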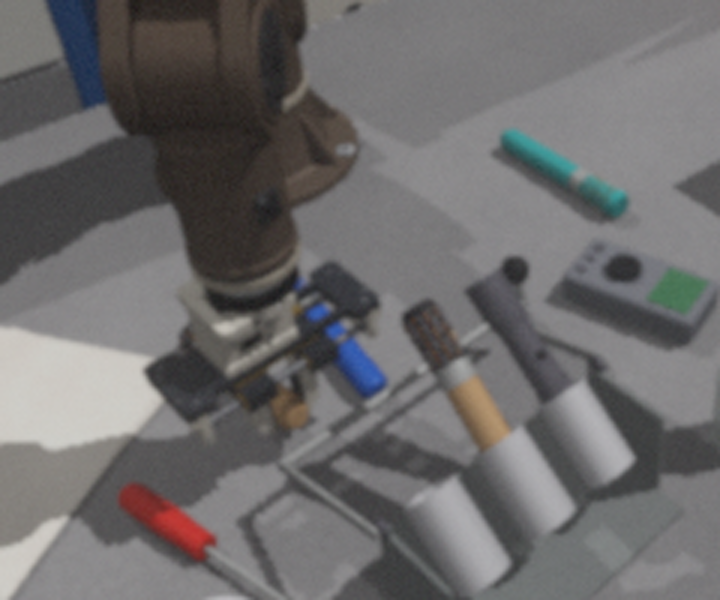

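Emit:
{"fn": "arm_command", "kwargs": {"deltas": [{"xyz": [0,0,0.7],"turn": 0,"jaw": 220},{"xyz": [0,0,1.4],"turn": 0,"jaw": 220},{"xyz": [0,0,1.4],"turn": 0,"jaw": 220}]}}

```text
clock: 14.62
position: [0.4237, -0.1942, -0.0048]
ee_rot: [0.126, -3.12, 0.012]
force: [0.5, 0.9, -2.0]
width: 0.325
```

```bash
python3 - <<'E'
from h import *
from cell import get_image
state()
g=get_image("scene");cv2.imwrite(f"pics/s16.png",cv2.resize(g["frame"][200:290,100:220,::-1],(800,600),interpolation=cv2.INTER_CUBIC))
pickle.dump(g,open("pics/s16.pkl","wb"))
E
```

```text
t 14.62 pos [ 0.4237 -0.1942 -0.0048] yawY 94.64 zt [-0.019 -0.009 -1.   ] F [ 0.5  0.9 -2. ] w 29.9 j [-0.01  0.52  0.42  2.18 -0.39  0.53  2.35]
```

View pics/s16.png

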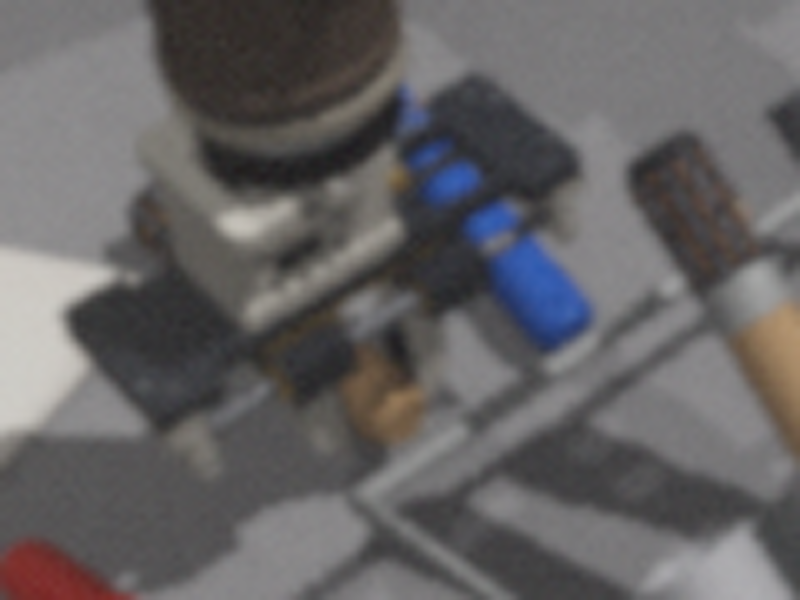

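Reported z is below zero with no contact, so the height offset is real. The tip is on the bench at (150,215) and the butt is nearly down at (400,415).

Emit:
{"fn": "arm_command", "kwargs": {"deltas": [{"xyz": [0,0,0.6],"turn": 0,"jaw": 220},{"xyz": [0,0,1.1],"turn": 0,"jaw": 220},{"xyz": [0,0,1.1],"turn": 0,"jaw": 220}]}}

```text
clock: 14.92
position: [0.4231, -0.1942, -0.0162]
ee_rot: [0.126, -3.119, 0.012]
force: [0.1, 0.5, -0.8]
width: 0.32
```

```bash
python3 - <<'E'
from h import *
from cell import get_image
state()
g=get_image("scene");cv2.imwrite(f"pics/s17.png",cv2.resize(g["frame"][200:290,100:220,::-1],(800,600),interpolation=cv2.INTER_CUBIC))
pickle.dump(g,open("pics/s17.pkl","wb"))
hsv=cv2.cvtColor(g["frame"],cv2.COLOR_RGB2HSV)
m=(hsv[...,0]>5)&(hsv[...,0]<25)&(hsv[...,1]>80)&(hsv[...,2]>60);z=np.zeros_like(m);z[245:275,145:170]=1
P,u,v=pts(g,m&z);print(P.min(0),P.max(0),np.median(P,0))
E
```

```text
t 14.92 pos [ 0.4231 -0.1942 -0.0162] yawY 94.63 zt [-0.02  -0.008 -1.   ] F [ 0.1  0.5 -0.8] w 29.5 j [ 0.    0.54  0.41  2.18 -0.4   0.5   2.37]
[ 0.41557524 -0.21970677  0.0169275 ] [ 0.45031741 -0.18113276  0.09929655] [ 0.44117805 -0.19507137  0.03090893]
```

View pics/s17.png

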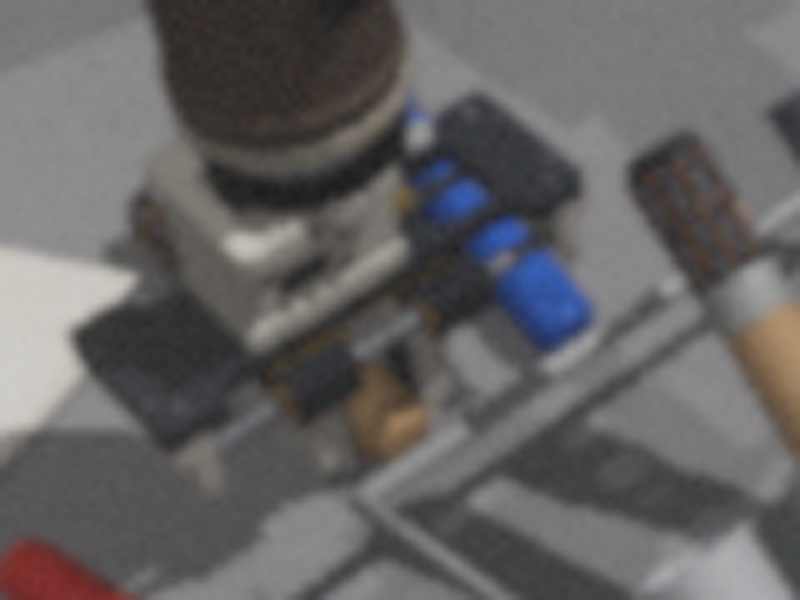

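Emit:
{"fn": "arm_command", "kwargs": {"deltas": [{"xyz": [0,0,0.4],"turn": 0,"jaw": 220},{"xyz": [0,0,0.4],"turn": 0,"jaw": 115},{"xyz": [0,0,0.4],"turn": 0,"jaw": 115},{"xyz": [0,0,0.4],"turn": 0,"jaw": 115},{"xyz": [0,0,0.4],"turn": 0,"jaw": 115}]}}

```text
clock: 15.38
position: [0.4231, -0.1944, -0.0197]
ee_rot: [0.126, -3.119, 0.012]
force: [-0.1, 0.1, -0.4]
width: 0.534
```

Emit:
{"fn": "arm_command", "kwargs": {"deltas": [{"xyz": [0,0,-3],"turn": 0,"jaw": 115},{"xyz": [0,0,-6],"turn": 0,"jaw": 115},{"xyz": [3.5,0,-7],"turn": 0,"jaw": 115},{"xyz": [7,0,-7],"turn": 0,"jaw": 115},{"xyz": [11,0,-7],"turn": 0,"jaw": 115}]}}

```text
clock: 15.8
position: [0.3155, -0.203, 0.0533]
ee_rot: [0.129, -3.122, 0.014]
force: [-0.8, -1.4, 0.0]
width: 0.547
```

```bash
python3 - <<'E'
from h import *
from cell import get_image
state()
for n in("scene","top"):
  g=get_image(n)
  cv2.imwrite(f"pics/{n}18.png",cv2.resize(g["frame"][170:290,100:260,::-1] if n=="scene" else g["frame"][170:320,230:430,::-1],(800,600),interpolation=cv2.INTER_CUBIC))
  pickle.dump(g,open(f"pics/{n}18.pkl","wb"))
E
```

```text
t 15.8 pos [ 0.3155 -0.203   0.0533] yawY 94.73 zt [-0.017 -0.01  -1.   ] F [-0.8 -1.4  0. ] w 50.3 j [-0.03  0.29  0.55  2.35 -0.25  0.57  2.36]
```

View pics/scene18.png

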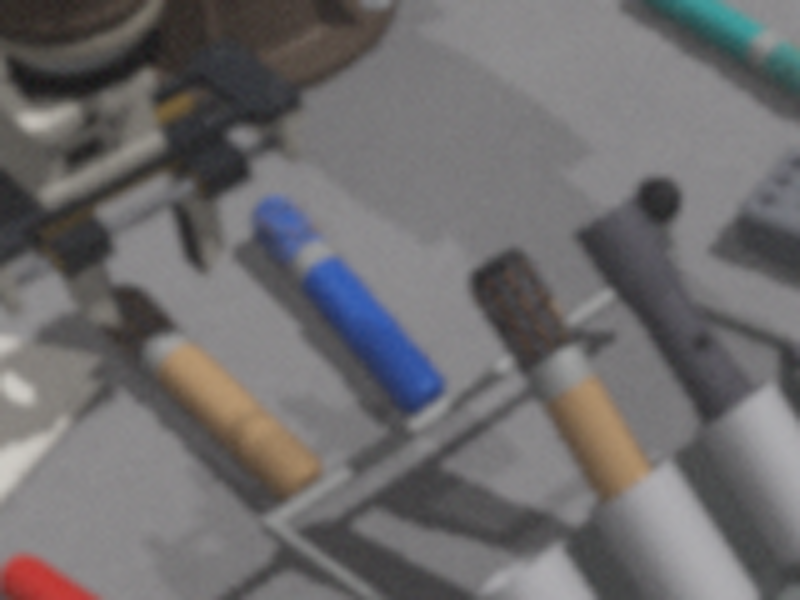

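View pics/top18.png

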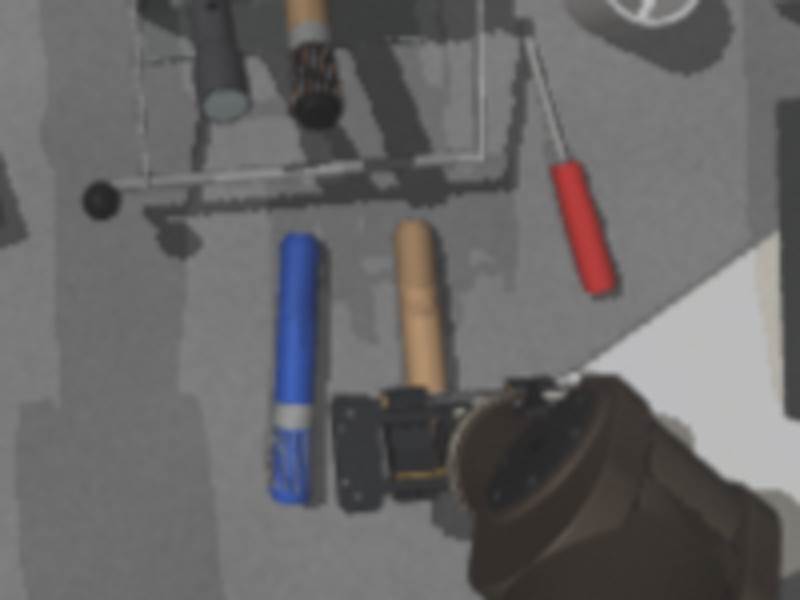

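The brush lies flat with its butt away from the robot (top crop (413,225)) and the fingers are near the ferrule. I'll measure its axis.

```bash
python3 - <<'E'
from h import *
for n,roi in(("top18",(325,222,345,272)),("scene18",(125,230,168,272))):
    g=load(n);hsv=cv2.cvtColor(g["frame"],cv2.COLOR_RGB2HSV)
    m=(hsv[...,0]>5)&(hsv[...,0]<25)&(hsv[...,1]>80)&(hsv[...,2]>50);z=np.zeros_like(m);z[roi[1]:roi[3],roi[0]:roi[2]]=1;m&=z
    v,u=np.nonzero(m);W=np.array([onz(g,a,b,.015) for a,b in zip(u+.0,v+.0)])
    c=W.mean(0);w,V=np.linalg.eigh(np.cov((W-c).T));ax=V[:,2];ax*=np.sign(ax[0]);q=(W-c)@ax
    print(n,len(u),c.round(4),"hd",np.degrees(np.arctan2(ax[1],ax[0])).round(2),"butt",(c+ax*np.percentile(q,99)).round(4),"far",(c+ax*q.min()).round(4))
plan([.31,-.2,.03],94.4)
E
```

```text
top18 353 [ 0.3834 -0.1988  0.015 ] hd 4.95 butt [ 0.4448 -0.1935  0.015 ] far [ 0.316  -0.2046  0.015 ]
scene18 334 [ 0.3807 -0.1967  0.015 ] hd 4.38 butt [ 0.4427 -0.192   0.015 ] far [ 0.3112 -0.2021  0.015 ]
t 15.9 pos [ 0.3081 -0.2014  0.0524] yawY 94.38 zt [-0.024 -0.005 -1.   ] F [1.8 0.5 0.5] w 50.5 j [-0.03  0.29  0.55  2.36 -0.25  0.57  2.36]
 call 0 xyz cm [-0.25  0.13  2.23] turn -0.02
```

Emit:
{"fn": "arm_command", "kwargs": {"deltas": [{"xyz": [0.1,-0.3,2],"turn": 0,"jaw": 115},{"xyz": [0.1,-0.3,4],"turn": 0,"jaw": 115},{"xyz": [0.1,-0.3,5.5],"turn": 0,"jaw": 115},{"xyz": [0.1,-0.3,6.7],"turn": 0,"jaw": 115},{"xyz": [0.1,-0.3,6.7],"turn": 0,"jaw": 115}]}}

```text
clock: 16.32
position: [0.3049, -0.2045, -0.0159]
ee_rot: [0.118, -3.113, 0.005]
force: [0.2, 0.0, 0.4]
width: 0.549
```

Emit:
{"fn": "arm_command", "kwargs": {"deltas": [{"xyz": [0,0,0],"turn": 0,"jaw": 220},{"xyz": [0,0,0],"turn": 0,"jaw": 220},{"xyz": [0,0,0],"turn": 0,"jaw": 220},{"xyz": [0,0,0],"turn": 0,"jaw": 220},{"xyz": [0,0,0],"turn": 0,"jaw": 220}], "force": 5}}

```text
clock: 16.73
position: [0.3054, -0.2046, -0.0154]
ee_rot: [0.119, -3.114, 0.005]
force: [0.2, 0.4, 3.1]
width: 0.337
```

```bash
python3 - <<'E'
from h import *
from cell import get_image
state()
for n in("scene",):
  g=get_image(n)
  cv2.imwrite(f"pics/{n}19.png",cv2.resize(g["frame"][170:290,100:260,::-1],(800,600),interpolation=cv2.INTER_CUBIC))
E
```

```text
t 16.73 pos [ 0.3054 -0.2046 -0.0154] yawY 94.36 zt [-0.025 -0.004 -1.   ] F [0.2 0.4 3.1] w 31.0 j [ 0.13  0.45  0.39  2.4  -0.42  0.37  2.53]
```

View pics/scene19.png

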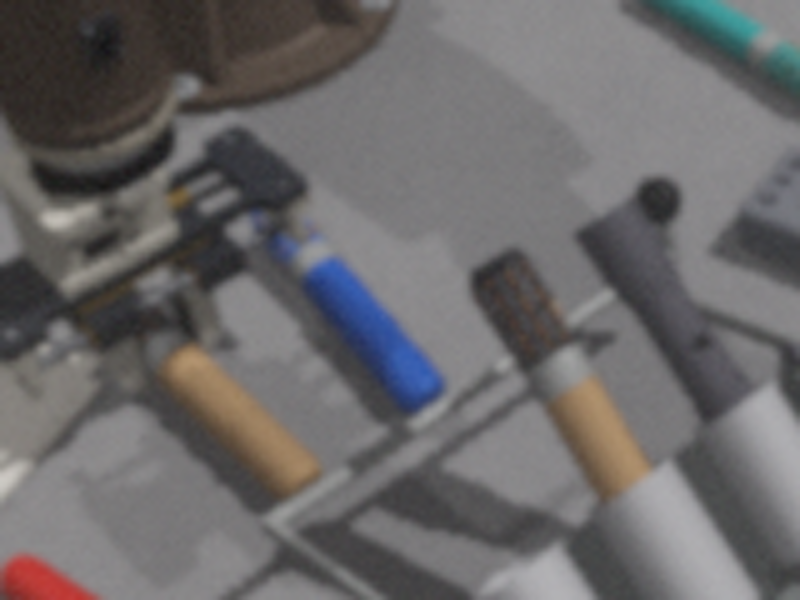

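Emit:
{"fn": "arm_command", "kwargs": {"deltas": [{"xyz": [-0.14,0,-1.9],"turn": 0,"jaw": 220},{"xyz": [-0.54,0,-3.8],"turn": 0,"jaw": 220},{"xyz": [-1.2,0,-5.6],"turn": 0,"jaw": 220},{"xyz": [-2.1,0,-7.3],"turn": 0,"jaw": 220},{"xyz": [-3.3,0,-8.8],"turn": 0,"jaw": 220}]}}

```text
clock: 17.2
position: [0.3402, -0.2016, 0.0729]
ee_rot: [0.117, -3.114, 0.005]
force: [1.1, -0.5, -2.2]
width: 0.341
```

Emit:
{"fn": "arm_command", "kwargs": {"deltas": [{"xyz": [0,0,0],"turn": 0,"jaw": 220},{"xyz": [0,0,0],"turn": 0,"jaw": 220}]}}

```text
clock: 17.37
position: [0.3409, -0.2015, 0.0732]
ee_rot: [0.12, -3.116, 0.006]
force: [0.5, -0.6, -1.1]
width: 0.341
```

```bash
cat >> h.py <<'E'
def wood(g,roi):
    hsv=cv2.cvtColor(g["frame"],cv2.COLOR_RGB2HSV)
    m=(hsv[...,0]>5)&(hsv[...,0]<25)&(hsv[...,1]>80)&(hsv[...,2]>60)
    z=np.zeros_like(m);z[roi[1]:roi[3],roi[0]:roi[2]]=1;m&=z
    nl,l,st,c=cv2.connectedComponentsWithStats(m.astype(np.uint8));i=1+st[1:,4].argmax()
    P,u,v=pts(g,l==i);cc=np.median(P,0);P=P[np.linalg.norm(P-cc,axis=1)<.09];cc=P.mean(0);w,V=np.linalg.eigh(np.cov((P-cc).T));ax=V[:,2];ax*=np.sign(ax[0]);q=(P-cc)@ax
    print(st[i],cc.round(4),ax.round(3),"el",np.degrees(np.arcsin(ax[2])).round(1),"hd",np.degrees(np.arctan2(ax[1],ax[0])).round(1),(cc+ax*np.percentile(q,1)).round(4),(cc+ax*np.percentile(q,99)).round(4))
E
python3 - <<'E'
from h import *
from cell import get_image
state()
g=get_image("scene")
cv2.imwrite(f"pics/s20.png",cv2.resize(g["frame"][170:290,100:260,::-1],(800,600),interpolation=cv2.INTER_CUBIC))
wood(g,(115,215,175,275))
E
```

```text
t 17.37 pos [ 0.3409 -0.2015  0.0732] yawY 94.4 zt [-0.023 -0.005 -1.   ] F [ 0.5 -0.6 -1.1] w 31.4 j [-0.09  0.29  0.58  2.28 -0.24  0.65  2.32]
[133 228  30  41 407] [ 0.4075 -0.1985  0.0614] [ 0.709  0.05  -0.703] el -44.7 hd 4.0 [ 0.3662 -0.2014  0.1024] [ 0.4489 -0.1956  0.0203]
```

View pics/s20.png

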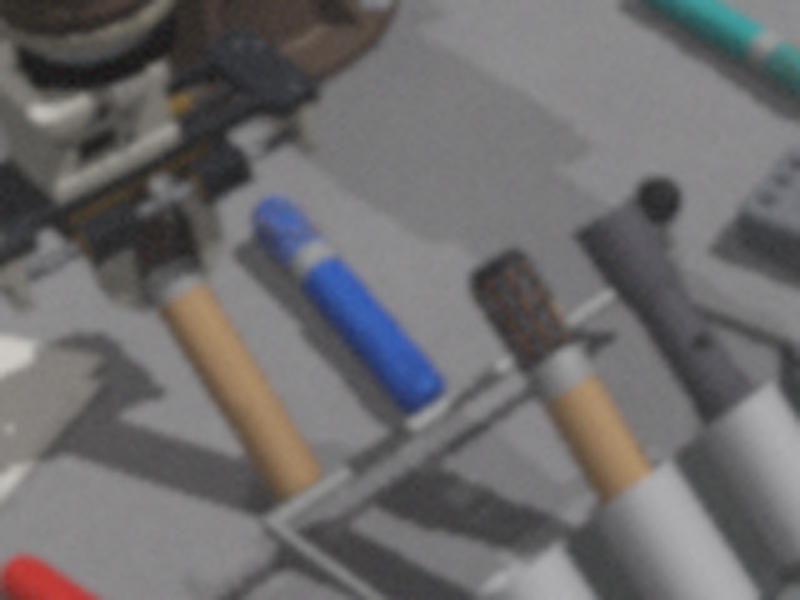

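The butt stays on the bench and the brush has risen to about 44° (measured). I'll trim it to 40°, then grip hard.

Emit:
{"fn": "arm_command", "kwargs": {"deltas": [{"xyz": [0.3,0,0.4],"turn": 0,"jaw": 220},{"xyz": [0.6,0,0.8],"turn": 0,"jaw": 220},{"xyz": [0.6,0,0.8],"turn": 0,"jaw": 220}]}}

```text
clock: 17.67
position: [0.331, -0.2014, 0.0633]
ee_rot: [0.116, -3.111, 0.003]
force: [-0.5, -0.2, -0.6]
width: 0.339
```

Emit:
{"fn": "arm_command", "kwargs": {"deltas": [{"xyz": [0,0,0],"turn": 0,"jaw": 225},{"xyz": [0,0,0],"turn": 0,"jaw": 230},{"xyz": [0,0,0],"turn": 0,"jaw": 230}], "force": 50}}

```text
clock: 17.92
position: [0.3306, -0.2014, 0.0631]
ee_rot: [0.116, -3.111, 0.002]
force: [-0.2, 0.3, 0.9]
width: 0.328
```

Emit:
{"fn": "arm_command", "kwargs": {"deltas": [{"xyz": [0,0,-2.5],"turn": 0,"jaw": 230},{"xyz": [0,0,-5],"turn": 0,"jaw": 230},{"xyz": [0,0,-7.5],"turn": 0,"jaw": 230},{"xyz": [0,0,-10],"turn": 0,"jaw": 230},{"xyz": [0,0,-10],"turn": 0,"jaw": 230}]}}

```text
clock: 18.33
position: [0.3357, -0.2023, 0.1665]
ee_rot: [0.116, -3.116, 0.005]
force: [1.6, -0.2, -1.1]
width: 0.329
```

```bash
python3 - <<'E'
from h import *
from cell import get_image
state()
for n in("scene","top"):
  g=get_image(n);pickle.dump(g,open(f"pics/{n}21.pkl","wb"))
  cv2.imwrite(f"pics/{n}21.png",cv2.resize(g["frame"][140:290,80:280,::-1] if n=="scene" else g["frame"][130:280,230:430,::-1],(800,600),interpolation=cv2.INTER_CUBIC))
  wood(g,(95,175,180,265) if n=="scene" else (320,180,360,260))
E
```

```text
t 18.33 pos [ 0.3357 -0.2023  0.1665] yawY 94.25 zt [-0.023 -0.004 -1.   ] F [ 1.6 -0.2 -1.1] w 30.2 j [-0.2   0.1   0.66  2.17 -0.06  0.91  2.14]
[124 200  33  44 477] [ 0.4059 -0.1992  0.1594] [ 0.765  0.057 -0.641] el -39.9 hd 4.3 [ 0.3608 -0.2026  0.1972] [ 0.452  -0.1958  0.1207]
[337 225  17  35 317] [ 0.4043 -0.194   0.1582] [ 0.764  0.065 -0.642] el -40.0 hd 4.9 [ 0.3654 -0.1973  0.191 ] [ 0.4469 -0.1904  0.1224]
```

View pics/scene21.png

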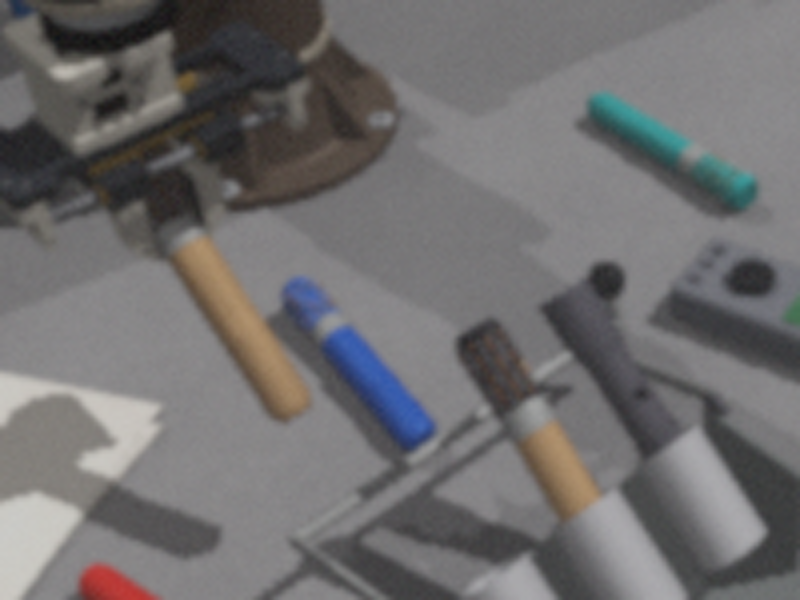

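View pics/top21.png

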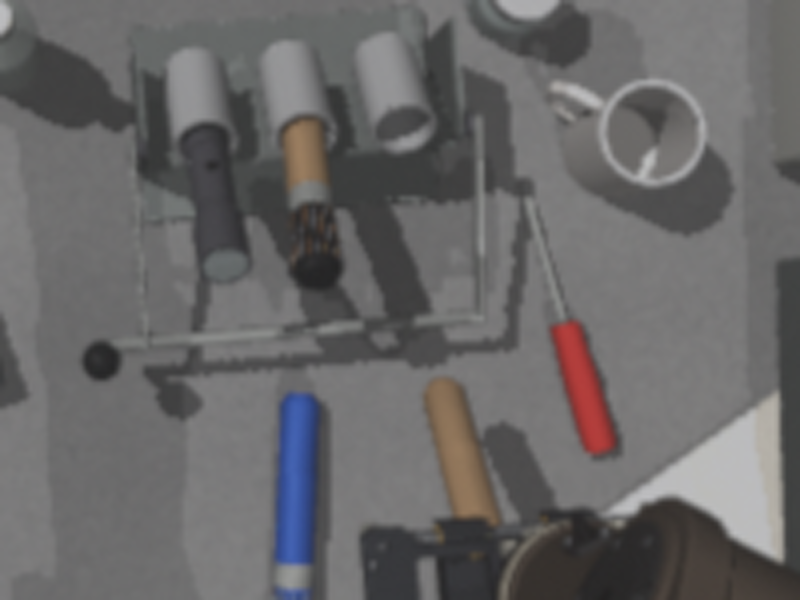

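The brush is held at 40.0° elevation, heading 4.3–4.9°, butt forward. Before inserting, I'll check the empty mouth (top crop (404,128)) and the twin's top height.

```bash
python3 - <<'E'
from h import *
t=load("top21");s=load("scene21")
print("mouth top ray@.103",onz(t,230+404/4-.5,130+128/4-.5,.103).round(4))
m=np.zeros(t["depth"].shape,bool);m[180:203,300:318]=1;m&=cv2.cvtColor(t["frame"],cv2.COLOR_RGB2GRAY)<90
P,_,_=pts(t,m);P=P[P[:,2]>.12];print("twin top",np.percentile(P,[50,90,98],axis=0).round(3))
m=np.zeros(s["depth"].shape,bool);m[218:245,190:220]=1;P,_,_=pts(s,m);P=P[P[:,2]>.12];print("scene twin",np.percentile(P,[50,90,98],axis=0).round(3))
plan([.5093,-.1818,.1686],94.4)
E
```

```text
mouth top ray@.103 [ 0.6281 -0.1723  0.103 ]
twin top [[ 0.54  -0.099  0.172]
 [ 0.565 -0.088  0.183]
 [ 0.571 -0.086  0.186]]
scene twin [[ 0.549 -0.104  0.166]
 [ 0.572 -0.089  0.181]
 [ 0.58  -0.054  0.185]]
t 18.43 pos [ 0.3341 -0.201   0.1634] yawY 94.31 zt [-0.027 -0.002 -1.   ] F [ 0.3  1.3 -2.4] w 30.1 j [-0.2   0.1   0.66  2.18 -0.06  0.9   2.14]
 call 0 xyz cm [-17.59   0.6   -0.99] turn -0.09
```

Emit:
{"fn": "arm_command", "kwargs": {"deltas": [{"xyz": [-3,0.1,-0.8],"turn": 0,"jaw": 230},{"xyz": [-6.5,0.2,-1],"turn": 0,"jaw": 230},{"xyz": [-10,0.4,-1],"turn": 0,"jaw": 230},{"xyz": [-13,0.5,-1],"turn": 0,"jaw": 230},{"xyz": [-15.5,0.5,-0.8],"turn": 0,"jaw": 230}]}}

```text
clock: 18.85
position: [0.4902, -0.1833, 0.1653]
ee_rot: [0.119, -3.111, 0.002]
force: [0.9, -1.3, -0.4]
width: 0.331
```

Emit:
{"fn": "arm_command", "kwargs": {"deltas": [{"xyz": [0,0,0],"turn": 0,"jaw": 230},{"xyz": [0,0,0],"turn": 0,"jaw": 230}]}}

```text
clock: 19.02
position: [0.4901, -0.1825, 0.1629]
ee_rot: [0.122, -3.107, 0.002]
force: [-0.8, 0.7, -2.7]
width: 0.327
```

```bash
python3 - <<'E'
from h import *
from cell import get_image
state()
for n in("scene","top"):
  g=get_image(n);pickle.dump(g,open(f"pics/{n}22.pkl","wb"))
  cv2.imwrite(f"pics/{n}22.png",cv2.resize(g["frame"][170:290,120:280,::-1] if n=="scene" else g["frame"][120:240,260:420,::-1],(800,600),interpolation=cv2.INTER_CUBIC))
  wood(g,(120,200,200,275) if n=="scene" else (320,140,360,230))
plan([.5093,-.1818,.1666],94.4)
E
```

```text
t 19.02 pos [ 0.4901 -0.1825  0.1629] yawY 94.48 zt [-0.032 -0.002 -0.999] F [-0.8  0.7 -2.7] w 30.1 j [-0.21  0.36  0.6   1.88 -0.22  1.    2.14]
[162 230  36  45 540] [ 0.5588 -0.18    0.1552] [ 0.75   0.08  -0.657] el -41.1 hd 6.1 [ 0.5156 -0.1846  0.1931] [ 0.6023 -0.1754  0.1171]
[328 170  16  24 225] [ 0.5657 -0.1745  0.1486] [ 0.746  0.074 -0.662] el -41.4 hd 5.7 [ 0.5338 -0.1776  0.1769] [ 0.5994 -0.1711  0.1188]
t 19.12 pos [ 0.4884 -0.1834  0.1639] yawY 94.35 zt [-0.032 -0.002 -0.999] F [-0.5 -0.3 -1.1] w 30.1 j [-0.21  0.36  0.6   1.89 -0.22  1.    2.14]
 call 0 xyz cm [-2.09  0.   -0.33] turn -0.05
```

View pics/scene22.png

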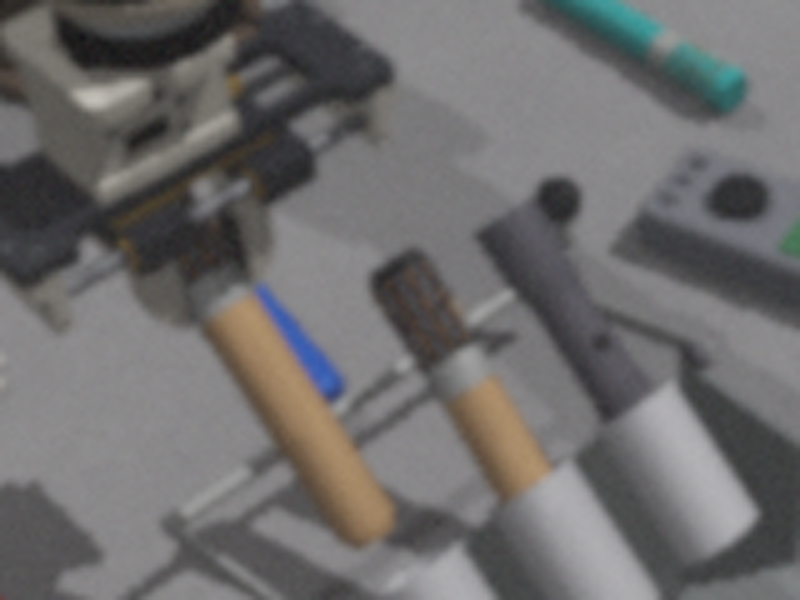

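View pics/top22.png

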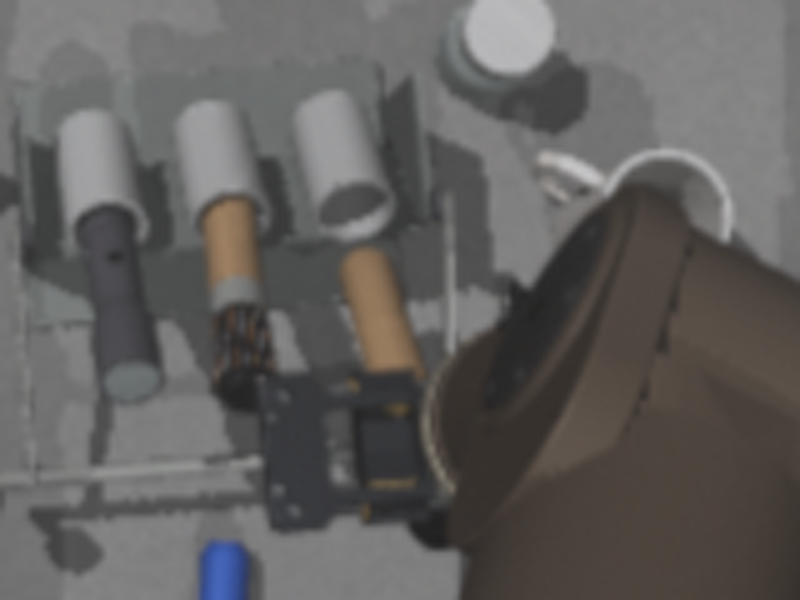

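The butt is lined up below and short of the mouth, as planned. I'll shift the last 2 cm, then look before pushing.

Emit:
{"fn": "arm_command", "kwargs": {"deltas": [{"xyz": [-0.7,0,-0.5],"turn": 0,"jaw": 230},{"xyz": [-1.4,0,-0.5],"turn": 0,"jaw": 230},{"xyz": [-2.0,0,-0.5],"turn": 0,"jaw": 230},{"xyz": [-2.0,0,-0.5],"turn": 0,"jaw": 230}]}}

```text
clock: 19.45
position: [0.5101, -0.1816, 0.1686]
ee_rot: [0.119, -3.109, 0.001]
force: [0.7, 0.4, -1.8]
width: 0.326
```

```bash
python3 - <<'E'
from h import *
from cell import get_image
s,R,_=state()
yw=np.radians(4.4);zt=np.array([-np.cos(yw)*.766,-np.sin(yw)*.766,.6428]);xt=np.array([np.cos(yw)*.6428,np.sin(yw)*.6428,.766]);yt=np.array([-np.sin(yw),np.cos(yw),0])
M=np.array([.6278,-.1726,.103])
for n,roi in(("scene",(130,210,210,290)),("top",(320,140,360,230))):
  g=get_image(n)
  cv2.imwrite(f"pics/{n}23.png",cv2.resize(g["frame"][170:290,120:280,::-1] if n=="scene" else g["frame"][120:240,260:420,::-1],(800,600),interpolation=cv2.INTER_CUBIC))
  hsv=cv2.cvtColor(g["frame"],cv2.COLOR_RGB2HSV);m=(hsv[...,0]>5)&(hsv[...,0]<25)&(hsv[...,1]>80)&(hsv[...,2]>60);z=np.zeros_like(m);z[roi[1]:roi[3],roi[0]:roi[2]]=1
  nl,l,st,c=cv2.connectedComponentsWithStats((m&z).astype(np.uint8));i=1+st[1:,4].argmax();P,_,_=pts(g,l==i)
  Q=(P-M)@np.c_[xt,yt,zt];Q=Q[np.abs(Q[:,2]-np.median(Q[:,2]))<.08]
  for a in np.arange(0,.12,.02):
    k=Q[(Q[:,2]>=a)&(Q[:,2]<a+.02)]
    if len(k)>5: print(n,round(a,2),"x max %.4f y mid %.4f (%.4f..%.4f)"%(np.percentile(k[:,0],95),np.median(k[:,1]),*np.percentile(k[:,1],[3,97])))
  print("zmin",np.percentile(Q[:,2],1))
print("ins dir tool per cm",R.T@-zt)
E
```

```text
t 19.45 pos [ 0.5101 -0.1816  0.1686] yawY 94.4 zt [-0.03  -0.002 -1.   ] F [ 0.7  0.4 -1.8] w 30.0 j [-0.2   0.38  0.6   1.84 -0.24  1.02  2.14]
scene 0.0 x max 0.0152 y mid -0.0034 (-0.0111..0.0104)
scene 0.02 x max 0.0160 y mid -0.0033 (-0.0130..0.0098)
scene 0.04 x max 0.0160 y mid -0.0042 (-0.0130..0.0088)
scene 0.06 x max 0.0162 y mid -0.0034 (-0.0128..0.0104)
scene 0.08 x max 0.0162 y mid -0.0039 (-0.0127..0.0077)
scene 0.1 x max 0.0171 y mid -0.0047 (-0.0135..0.0076)
zmin 0.012240712332961654
top 0.02 x max 0.0151 y mid 0.0033 (-0.0079..0.0122)
top 0.04 x max 0.0156 y mid 0.0033 (-0.0095..0.0122)
top 0.06 x max 0.0152 y mid 0.0043 (-0.0083..0.0123)
top 0.08 x max 0.0164 y mid 0.0023 (-0.0091..0.0124)
top 0.1 x max 0.0166 y mid -0.0004 (-0.0088..0.0074)
zmin 0.018781648683775458
ins dir tool per cm [-7.85058615e-01 -2.55511678e-04  6.19379322e-01]
```

View pics/scene23.png

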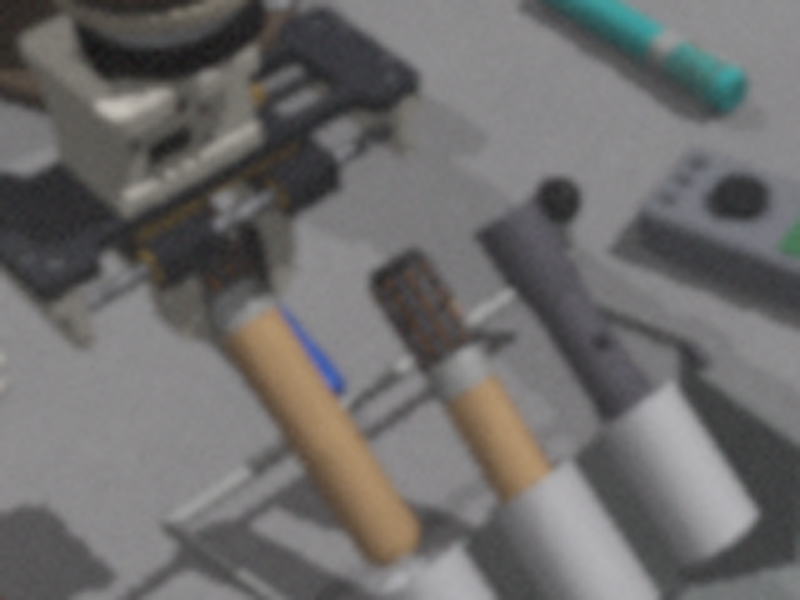

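In tube axes the brush is centred within about 1 mm, parallel, with its butt 13–18 mm short of the mouth. Inserting along the axis.

Emit:
{"fn": "arm_command", "kwargs": {"deltas": [{"xyz": [-0.8,0,0.62],"turn": 0,"jaw": 230},{"xyz": [-1.6,0,1.24],"turn": 0,"jaw": 230},{"xyz": [-2.4,0,1.87],"turn": 0,"jaw": 230},{"xyz": [-3.2,0,2.5],"turn": 0,"jaw": 230},{"xyz": [-3.9,0,3.1],"turn": 0,"jaw": 230}]}}

```text
clock: 19.97
position: [0.5474, -0.1787, 0.1349]
ee_rot: [0.119, -3.107, 0.001]
force: [-0.3, -1.0, -1.8]
width: 0.331
```

```bash
python3 - <<'E'
from h import *
from cell import get_image
s,R,_=state()
g=get_image("scene");cv2.imwrite(f"pics/s24.png",cv2.resize(g["frame"][170:290,120:280,::-1],(800,600),interpolation=cv2.INTER_CUBIC))
plan([.578,-.1765,.1115],94.4)
E
```

```text
t 19.97 pos [ 0.5474 -0.1787  0.1349] yawY 94.39 zt [-0.032 -0.002 -0.999] F [-0.3 -1.  -1.8] w 30.4 j [-0.18  0.48  0.57  1.79 -0.29  0.99  2.15]
t 20.02 pos [ 0.5481 -0.1781  0.1338] yawY 94.44 zt [-0.033 -0.002 -0.999] F [ 0.9  0.7 -2.1] w 30.3 j [-0.18  0.48  0.57  1.79 -0.29  0.99  2.15]
 call 0 xyz cm [-3.07 -0.08  2.13] turn 0.04
```

View pics/s24.png

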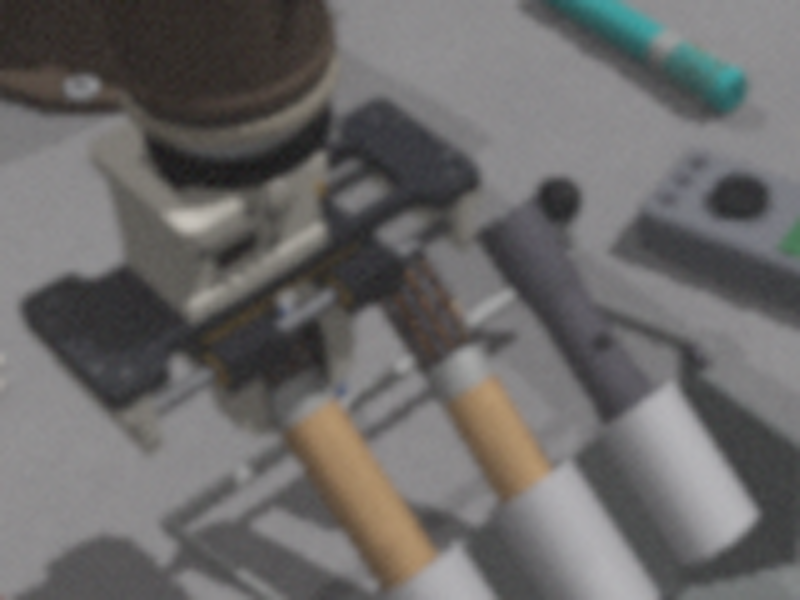

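Emit:
{"fn": "arm_command", "kwargs": {"deltas": [{"xyz": [-0.7,0,0.52],"turn": 0,"jaw": 230},{"xyz": [-1.4,0,1.03],"turn": 0,"jaw": 230},{"xyz": [-2.1,0,1.55],"turn": 0,"jaw": 230},{"xyz": [-2.1,0,1.55],"turn": 0,"jaw": 230}]}}

```text
clock: 20.35
position: [0.5695, -0.1758, 0.1163]
ee_rot: [0.122, -3.106, 0.001]
force: [0.0, -0.0, -2.1]
width: 0.324
```

```bash
python3 - <<'E'
from h import *
from cell import get_image
s,R,_=state()
g=get_image("scene");cv2.imwrite(f"pics/s25.png",cv2.resize(g["frame"][170:290,120:280,::-1],(800,600),interpolation=cv2.INTER_CUBIC))
g=get_image("top");cv2.imwrite(f"pics/t25.png",cv2.resize(g["frame"][120:240,260:420,::-1],(800,600),interpolation=cv2.INTER_CUBIC))
E
```

```text
t 20.35 pos [ 0.5695 -0.1758  0.1163] yawY 94.51 zt [-0.034 -0.002 -0.999] F [ 0.  -0.  -2.1] w 29.8 j [-0.17  0.53  0.55  1.75 -0.31  0.98  2.15]
```

View pics/s25.png

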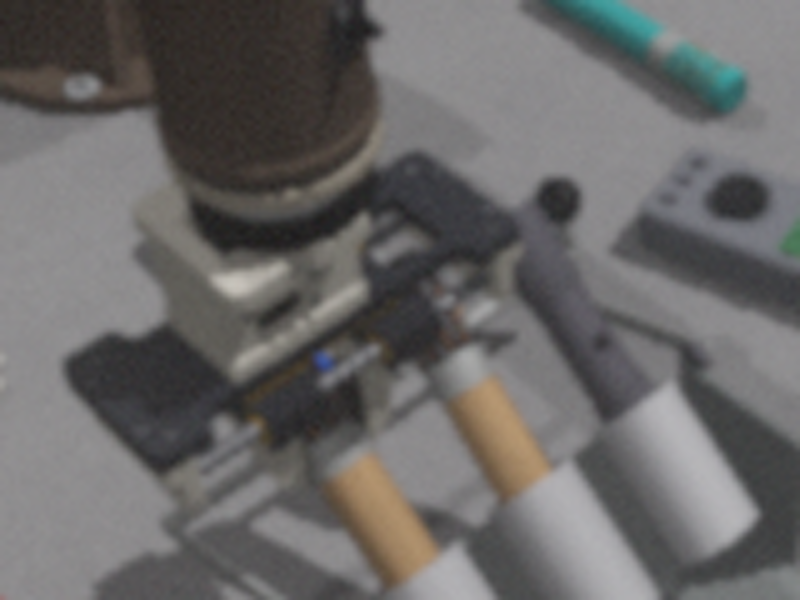

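Emit:
{"fn": "arm_command", "kwargs": {"deltas": [{"xyz": [-0.4,0,0.3],"turn": 0,"jaw": 230},{"xyz": [-0.75,0,0.55],"turn": 0,"jaw": 230},{"xyz": [-0.75,0,0.55],"turn": 0,"jaw": 230}]}}

```text
clock: 20.7
position: [0.5711, -0.1771, 0.1114]
ee_rot: [0.117, -3.098, -0.001]
force: [-16.1, -1.1, 13.7]
width: 0.326
```

Emit:
{"fn": "arm_command", "kwargs": {"deltas": [{"xyz": [-0.3,0,0.2],"turn": 0,"jaw": 230},{"xyz": [-0.3,0,0.2],"turn": 0,"jaw": 230}]}}

```text
clock: 20.87
position: [0.5698, -0.1777, 0.11]
ee_rot: [0.113, -3.091, -0.003]
force: [-18.8, 1.9, 18.7]
width: 0.328
```

```bash
python3 - <<'E'
from h import *
from cell import get_image
s,R,_=state()
g=get_image("scene");cv2.imwrite(f"pics/s26.png",cv2.resize(g["frame"][170:290,120:280,::-1],(800,600),interpolation=cv2.INTER_CUBIC))
E
```

```text
t 20.87 pos [ 0.5698 -0.1777  0.11  ] yawY 94.2 zt [-0.048  0.    -0.999] F [-18.8   1.9  18.7] w 30.2 j [-0.16  0.55  0.55  1.74 -0.32  0.99  2.15]
```

View pics/s26.png

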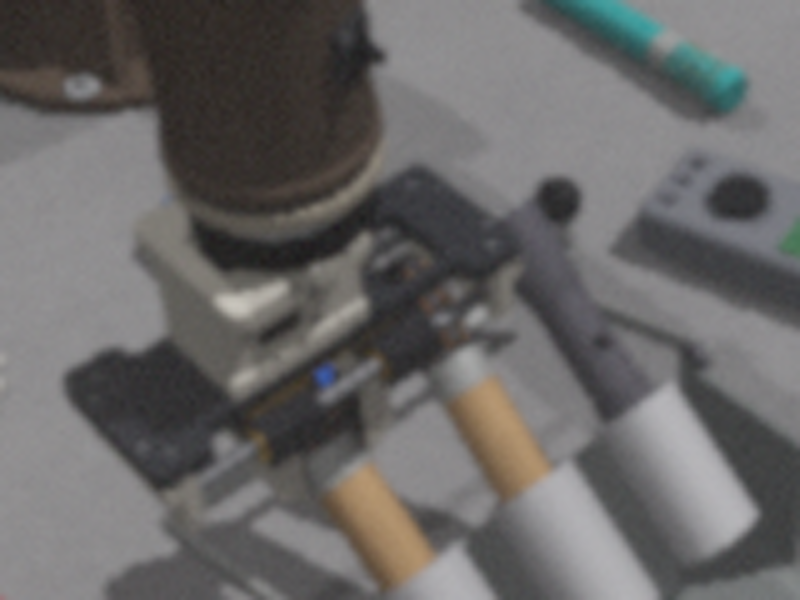

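The reaction is 26 N along the tube axis. The exposed wood (~111 px) now matches the twin's (~116 px), so the brush is on the floor of its tube. Releasing and backing straight up.

Emit:
{"fn": "arm_command", "kwargs": {"deltas": [{"xyz": [0.2,0,-0.2],"turn": 0,"jaw": 115},{"xyz": [0.2,0,-0.2],"turn": 0,"jaw": 115},{"xyz": [0.2,0,-0.2],"turn": 0,"jaw": 115},{"xyz": [0.2,0,-0.2],"turn": 0,"jaw": 115}]}}

```text
clock: 21.25
position: [0.5686, -0.1778, 0.1123]
ee_rot: [0.114, -3.093, -0.003]
force: [0.0, 0.1, 0.4]
width: 0.535
```

Emit:
{"fn": "arm_command", "kwargs": {"deltas": [{"xyz": [0,0,-2],"turn": 0,"jaw": 115},{"xyz": [0,0,-4.5],"turn": 0,"jaw": 115},{"xyz": [0,0,-7.5],"turn": 0,"jaw": 115},{"xyz": [0,0,-10.5],"turn": 0,"jaw": 115},{"xyz": [0,0,-12],"turn": 0,"jaw": 115}]}}

```text
clock: 21.67
position: [0.576, -0.1784, 0.2357]
ee_rot: [0.114, -3.097, -0.001]
force: [0.2, -0.8, -0.5]
width: 0.549
```

```bash
python3 - <<'E'
from h import *
from cell import get_image
s,R,_=state()
g=get_image("scene");cv2.imwrite(f"pics/s27.png",cv2.resize(g["frame"][170:290,120:280,::-1],(800,600),interpolation=cv2.INTER_CUBIC));pickle.dump(g,open("pics/s27.pkl","wb"))
plan([.4645,.0404,.24],4.3,4)
E
```

```text
t 21.67 pos [ 0.576  -0.1784  0.2357] yawY 94.23 zt [-0.042 -0.001 -0.999] F [ 0.2 -0.8 -0.5] w 50.5 j [-0.2   0.44  0.61  1.58 -0.24  1.24  2.09]
t 21.72 pos [ 0.577  -0.1787  0.2374] yawY 94.24 zt [-0.04  -0.001 -0.999] F [0.2 0.1 2. ] w 50.7 j [-0.2   0.44  0.61  1.58 -0.24  1.24  2.09]
 call 0 xyz cm [2.4  5.67 0.04] turn 22.48
 call 1 xyz cm [4.38 4.32 0.12] turn 22.48
 call 2 xyz cm [5.7  2.32 0.17] turn 22.48
 call 3 xyz cm [ 6.15 -0.04  0.18] turn 22.48
```

View pics/s27.png

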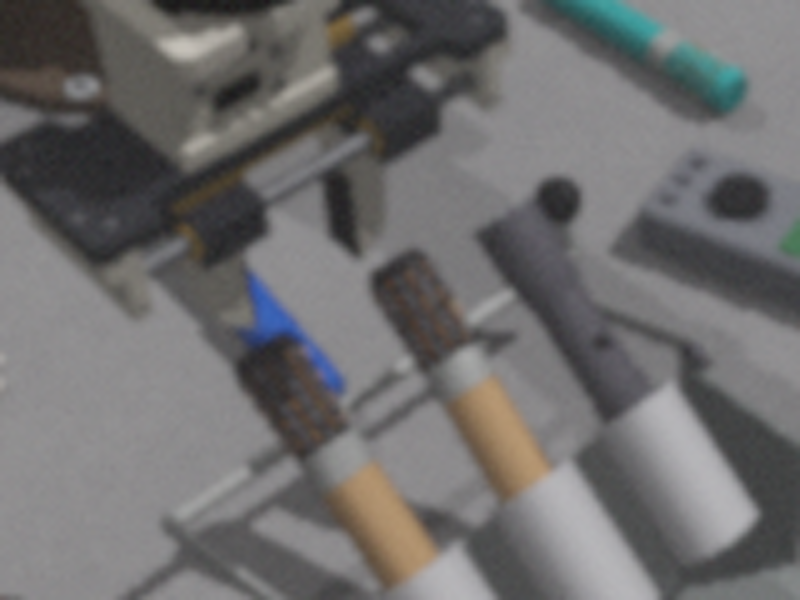

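The brush stands handle-down like the twin: wood-to-mouth is 112 px against 111 px, and the tips match. Now back to the knob.

Emit:
{"fn": "arm_command", "kwargs": {"deltas": [{"xyz": [0.6,1.5,-0.5],"turn": 5.6,"jaw": 115},{"xyz": [1.2,2.9,-1],"turn": 11.2,"jaw": 115},{"xyz": [1.8,4.3,-1],"turn": 17,"jaw": 115},{"xyz": [2.4,5.7,-1],"turn": 22.5,"jaw": 115}]}}

```text
clock: 22.05
position: [0.5494, -0.123, 0.2485]
ee_rot: [-0.5, -3.063, 0.012]
force: [0.4, 0.1, -0.3]
width: 0.548
```

Emit:
{"fn": "arm_command", "kwargs": {"deltas": [{"xyz": [1.1,1.1,0],"turn": 5.6,"jaw": 115},{"xyz": [2.2,2.2,0],"turn": 11.2,"jaw": 115},{"xyz": [3.3,3.2,0],"turn": 17,"jaw": 115},{"xyz": [4.4,4.3,0],"turn": 22.5,"jaw": 115}]}}

```text
clock: 22.38
position: [0.5213, -0.0675, 0.2493]
ee_rot: [-1.096, -2.906, 0.023]
force: [-0.4, 0.0, 0.2]
width: 0.546
```

Emit:
{"fn": "arm_command", "kwargs": {"deltas": [{"xyz": [1.4,0.6,0],"turn": 5.6,"jaw": 115},{"xyz": [2.8,1.2,0],"turn": 11.2,"jaw": 115},{"xyz": [4.2,1.8,0],"turn": 17,"jaw": 115},{"xyz": [5.7,2.3,0],"turn": 22.5,"jaw": 115}]}}

```text
clock: 22.72
position: [0.4938, -0.0116, 0.2501]
ee_rot: [-1.65, -2.636, 0.033]
force: [0.5, -0.0, 0.8]
width: 0.546
```

Emit:
{"fn": "arm_command", "kwargs": {"deltas": [{"xyz": [1.5,0,0],"turn": 5.6,"jaw": 90},{"xyz": [3,0,0],"turn": 11.2,"jaw": 90},{"xyz": [4.5,0,0],"turn": 17,"jaw": 90},{"xyz": [6.1,0,0],"turn": 22.5,"jaw": 90},{"xyz": [6.1,0,0],"turn": 22.5,"jaw": 90}]}}

```text
clock: 23.13
position: [0.4663, 0.0465, 0.2505]
ee_rot: [-2.137, -2.264, 0.042]
force: [1.4, -0.1, 0.5]
width: 0.647
```

```bash
python3 - <<'E'
from h import *
from cell import get_image
for n in("top","scene"):
  g=get_image(n);pickle.dump(g,open(f"pics/{n}28.pkl","wb"))
  cv2.imwrite(f"pics/{n}28.png",cv2.resize(g["frame"][130:290,120:320,::-1],(750,600),interpolation=cv2.INTER_CUBIC))
plan([.4645,.0404,.16],4.3,1)
yw=np.radians(4.4);zt=np.array([-np.cos(yw)*.766,-np.sin(yw)*.766,.6428]);xt=np.array([np.cos(yw)*.6428,np.sin(yw)*.6428,.766]);yt=np.array([-np.sin(yw),np.cos(yw),0])
M=np.array([.6225,-.1027,.103])
g=load("scene28");m=np.zeros(g["depth"].shape,bool);m[215:300,160:240]=1;P,_,_=pts(g,m);Q=(P-M)@np.c_[xt,yt,zt]
for y0 in(-.07,0):
    k=Q[(abs(Q[:,1]-y0)<.022)&(Q[:,0]>-.02)&(Q[:,0]<.03)&(Q[:,2]>.0)];print(y0,np.percentile(k[:,2],[50,95,99,100]).round(4))
E
```

```text
t 23.23 pos [0.4673 0.0438 0.2509] yawY 3.66 zt [-0.037 -0.002 -0.999] F [ 0.9 -0.3  0.1] w 59.8 j [-1.    0.21  0.98  1.89 -0.19  1.18  0.11]
 call 0 xyz cm [-0.33  0.04  9.1 ] turn -0.64
-0.07 [0.0638 0.1199 0.125  0.1264]
0 [0.0627 0.1203 0.1258 0.1277]
```

View pics/scene28.png

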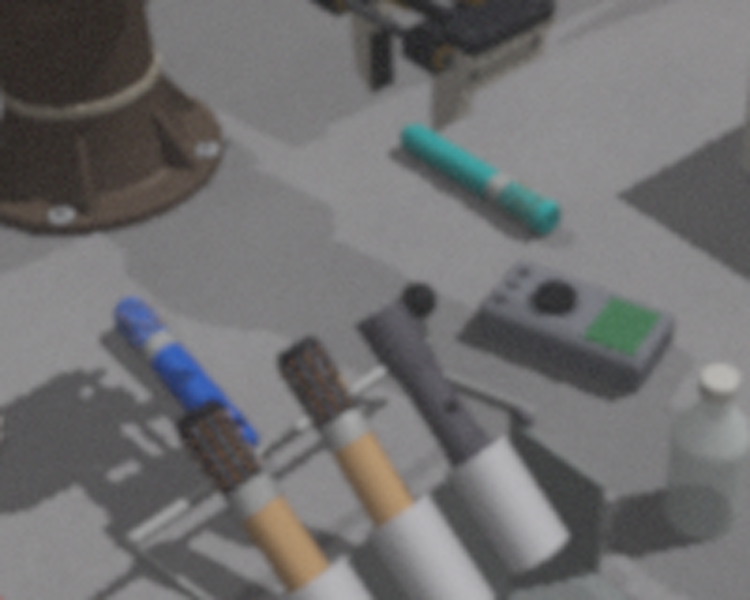

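Measured protrusions are 125–126 mm for the re-housed brush and 126 mm for the twin, so it is fully home. Descending onto the knob (400,298).

Emit:
{"fn": "arm_command", "kwargs": {"deltas": [{"xyz": [-0.3,0,3.5],"turn": -0.6,"jaw": 90},{"xyz": [-0.3,0,7],"turn": -0.6,"jaw": 90},{"xyz": [-0.3,0,10.5],"turn": -0.6,"jaw": 90},{"xyz": [-0.3,0.1,13],"turn": -0.6,"jaw": 90},{"xyz": [-0.3,0.1,13],"turn": -0.6,"jaw": 90}]}}

```text
clock: 23.65
position: [0.461, 0.0392, 0.1172]
ee_rot: [-2.116, -2.282, 0.051]
force: [-1.3, -0.1, -0.6]
width: 0.644
```

```bash
python3 - <<'E'
from h import *
from cell import get_image
g=get_image("scene")
cv2.imwrite(f"pics/s29.png",cv2.resize(g["frame"][150:250,190:320,::-1],(780,600),interpolation=cv2.INTER_CUBIC))
plan([.4645,.0404,.0584],4.3,1)
E
```

```text
t 23.7 pos [0.4624 0.0391 0.1196] yawY 4.25 zt [-0.041 -0.004 -0.999] F [1.1 0.4 0.6] w 59.5 j [-0.86  0.39  0.87  2.07 -0.38  0.89  0.31]
 call 0 xyz cm [0.12 0.47 6.11] turn -0.05
```

View pics/s29.png

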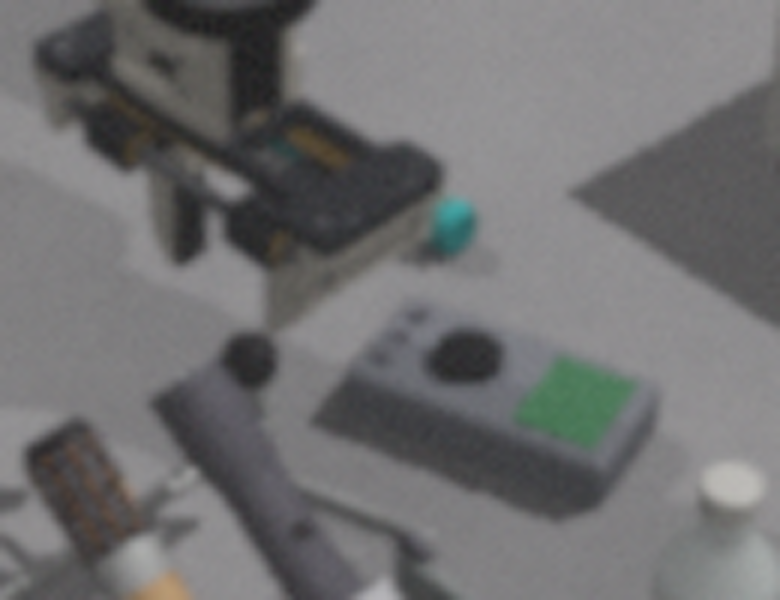

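Emit:
{"fn": "arm_command", "kwargs": {"deltas": [{"xyz": [0.1,0.3,2.5],"turn": 0,"jaw": 90},{"xyz": [0.1,0.4,5],"turn": 0,"jaw": 90},{"xyz": [0.1,0.4,6.1],"turn": 0,"jaw": 90},{"xyz": [0.1,0.4,6.1],"turn": 0,"jaw": 90}]}}

```text
clock: 24.03
position: [0.4636, 0.0397, 0.0582]
ee_rot: [-2.118, -2.282, 0.05]
force: [-1.2, -0.4, -0.2]
width: 0.642
```

Emit:
{"fn": "arm_command", "kwargs": {"deltas": [{"xyz": [0,0,0],"turn": 0,"jaw": 220},{"xyz": [0,0,0],"turn": 0,"jaw": 220},{"xyz": [0,0,0],"turn": 0,"jaw": 220},{"xyz": [0,0,0],"turn": 0,"jaw": 220},{"xyz": [0,0,0],"turn": 0,"jaw": 220}], "force": 30}}

```text
clock: 24.45
position: [0.4641, 0.04, 0.0589]
ee_rot: [-2.118, -2.282, 0.048]
force: [-0.5, 0.3, -0.1]
width: 0.334
```

```bash
python3 - <<'E'
from h import *
s,R,_=state()
p0=s["position"];yw=np.radians(4.4);h=np.array([-np.cos(yw),-np.sin(yw),0]);r=.1465;e0=np.radians(54.2)-1.0
for th in np.arange(.95,-.03,-.05):
    e=np.radians(54.2)-th;q=p0+h*r*(np.cos(e)-np.cos(e0))+np.array([0,0,r*(np.sin(e)-np.sin(e0))]);print(round(th,2),(R.T@(q-p0)*100).round(2),q.round(4))
E
```

```text
t 24.45 pos [0.4641 0.04   0.0589] yawY 4.29 zt [-0.041 -0.004 -0.999] F [-0.5  0.3 -0.1] w 30.7 j [-0.77  0.49  0.78  2.12 -0.49  0.77  0.41]
0.95 [-0.   -0.05 -0.73] [0.4639 0.0399 0.0662]
0.9 [-0.   -0.07 -1.46] [0.464  0.0399 0.0735]
0.85 [-0.   -0.05 -2.19] [0.4645 0.04   0.0808]
0.8 [-0.    0.01 -2.93] [0.4654 0.0401 0.0881]
0.75 [-0.    0.11 -3.65] [0.4667 0.0402 0.0953]
0.7 [-0.    0.24 -4.37] [0.4683 0.0403 0.1025]
0.65 [-0.    0.4  -5.09] [0.4702 0.0404 0.1095]
0.6 [-0.    0.61 -5.79] [0.4725 0.0406 0.1165]
0.55 [-0.    0.84 -6.48] [0.4752 0.0408 0.1233]
0.5 [-0.    1.12 -7.16] [0.4782 0.041  0.13  ]
0.45 [-0.    1.42 -7.83] [0.4815 0.0413 0.1365]
0.4 [-0.    1.76 -8.48] [0.4851 0.0416 0.1429]
0.35 [-0.    2.13 -9.11] [0.4891 0.0419 0.149 ]
0.3 [-0.    2.53 -9.72] [0.4933 0.0422 0.155 ]
0.25 [ -0.     2.96 -10.32] [0.4978 0.0426 0.1607]
0.2 [ -0.     3.42 -10.89] [0.5027 0.0429 0.1662]
0.15 [  0.     3.91 -11.43] [0.5078 0.0433 0.1715]
0.1 [  0.     4.42 -11.95] [0.5131 0.0437 0.1765]
0.05 [  0.     4.96 -12.45] [0.5187 0.0442 0.1812]
-0.0 [  0.     5.53 -12.91] [0.5245 0.0446 0.1856]
```

Emit:
{"fn": "arm_command", "kwargs": {"deltas": [{"xyz": [0,0,0],"turn": 0,"jaw": 220},{"xyz": [0,-0.05,-0.73],"turn": 0,"jaw": 220},{"xyz": [0,-0.07,-1.46],"turn": 0,"jaw": 220},{"xyz": [0,-0.05,-2.19],"turn": 0,"jaw": 220},{"xyz": [0,0,-2.93],"turn": 0,"jaw": 220}]}}

```text
clock: 24.87
position: [0.4648, 0.04, 0.0889]
ee_rot: [-2.117, -2.282, 0.049]
force: [-1.6, 0.6, -3.0]
width: 0.287
```

Emit:
{"fn": "arm_command", "kwargs": {"deltas": [{"xyz": [0,0.1,-0.72],"turn": 0,"jaw": 220},{"xyz": [0,0.23,-1.44],"turn": 0,"jaw": 220},{"xyz": [0,0.4,-2.16],"turn": 0,"jaw": 220},{"xyz": [0,0.6,-2.86],"turn": 0,"jaw": 220},{"xyz": [0,0.83,-3.55],"turn": 0,"jaw": 220}]}}

```text
clock: 25.28
position: [0.475, 0.0408, 0.1249]
ee_rot: [-2.118, -2.282, 0.048]
force: [0.3, 0.6, -3.9]
width: 0.287
```

```bash
python3 - <<'E'
from h import *
s,R,_=state()
p0=np.array([.4643,.04,.0589]);yw=np.radians(4.4);h=np.array([-np.cos(yw),-np.sin(yw),0]);r=.1465;e0=np.radians(54.2)-1.0
for th in np.arange(.6,-.03,-.05):
    e=np.radians(54.2)-th;q=p0+h*r*(np.cos(e)-np.cos(e0))+np.array([0,0,r*(np.sin(e)-np.sin(e0))]);print(round(th,2),(R.T@(q-s["position"])*100).round(2))
E
```

```text
t 25.28 pos [0.475  0.0408 0.1249] yawY 4.28 zt [-0.042 -0.004 -0.999] F [ 0.3  0.6 -3.9] w 26.4 j [-0.85  0.4   0.87  2.04 -0.38  0.92  0.31]
0.6 [ 0.   -0.19  0.85]
0.55 [0.   0.04 0.15]
0.5 [ 0.    0.31 -0.53]
0.45 [ 0.    0.62 -1.19]
0.4 [ 0.01  0.96 -1.84]
0.35 [ 0.01  1.33 -2.47]
0.3 [ 0.01  1.73 -3.09]
0.25 [ 0.01  2.16 -3.68]
0.2 [ 0.01  2.62 -4.25]
0.15 [ 0.01  3.11 -4.8 ]
0.1 [ 0.01  3.62 -5.32]
0.05 [ 0.01  4.16 -5.81]
-0.0 [ 0.01  4.73 -6.28]
```

Emit:
{"fn": "arm_command", "kwargs": {"deltas": [{"xyz": [0,0.31,-0.53],"turn": 0,"jaw": 220},{"xyz": [0,0.62,-1.19],"turn": 0,"jaw": 220},{"xyz": [0,0.96,-1.84],"turn": 0,"jaw": 220},{"xyz": [0,1.33,-2.47],"turn": 0,"jaw": 220},{"xyz": [0,1.73,-3.09],"turn": 0,"jaw": 220}]}}

```text
clock: 25.7
position: [0.4929, 0.0421, 0.1554]
ee_rot: [-2.117, -2.281, 0.05]
force: [-5.2, -0.6, -0.2]
width: 0.285
```

Emit:
{"fn": "arm_command", "kwargs": {"deltas": [{"xyz": [0,0.43,-0.59],"turn": 0,"jaw": 220},{"xyz": [0,0.89,-1.16],"turn": 0,"jaw": 220},{"xyz": [0,1.38,-1.71],"turn": 0,"jaw": 220},{"xyz": [0,1.89,-2.23],"turn": 0,"jaw": 220}]}}

```text
clock: 26.03
position: [0.513, 0.0437, 0.1774]
ee_rot: [-2.116, -2.281, 0.051]
force: [-2.5, -1.0, -2.9]
width: 0.286
```

```bash
python3 - <<'E'
from h import *
s,R,_=state()
p0=np.array([.4643,.04,.0589]);yw=np.radians(4.4);h=np.array([-np.cos(yw),-np.sin(yw),0]);r=.1465;e0=np.radians(54.2)-1.0
for th in np.arange(.15,-.08,-.05):
    e=np.radians(54.2)-th;q=p0+h*r*(np.cos(e)-np.cos(e0))+np.array([0,0,r*(np.sin(e)-np.sin(e0))]);print(round(th,2),(R.T@(q-s["position"])*100).round(2))
E
```

```text
t 26.03 pos [0.513  0.0437 0.1774] yawY 4.28 zt [-0.044 -0.004 -0.999] F [-2.5 -1.  -2.9] w 26.3 j [-0.84  0.4   0.9   1.89 -0.35  1.07  0.28]
0.15 [ 0.01 -0.48  0.61]
0.1 [0.01 0.03 0.09]
0.05 [ 0.01  0.57 -0.41]
-0.0 [ 0.01  1.14 -0.88]
-0.05 [ 0.01  1.72 -1.32]
```

Emit:
{"fn": "arm_command", "kwargs": {"deltas": [{"xyz": [0,0.4,-0.28],"turn": 0,"jaw": 220},{"xyz": [0,0.8,-0.6],"turn": 0,"jaw": 220},{"xyz": [0,1.14,-0.88],"turn": 0,"jaw": 220},{"xyz": [0,1.14,-0.88],"turn": 0,"jaw": 220}]}}

```text
clock: 26.37
position: [0.5231, 0.0445, 0.1859]
ee_rot: [-2.114, -2.278, 0.055]
force: [-11.3, 0.4, 10.5]
width: 0.285
```

Emit:
{"fn": "arm_command", "kwargs": {"deltas": [{"xyz": [0,0.3,-0.22],"turn": 0,"jaw": 220},{"xyz": [0,0.4,-0.3],"turn": 0,"jaw": 220},{"xyz": [0,0.4,-0.3],"turn": 0,"jaw": 220}]}}

```text
clock: 26.62
position: [0.5234, 0.0445, 0.1872]
ee_rot: [-2.11, -2.273, 0.065]
force: [-12.7, -1.4, -4.9]
width: 0.285
```

```bash
python3 - <<'E'
from h import *
s,R,_=state()
E
```

```text
t 26.62 pos [0.5234 0.0445 0.1872] yawY 4.24 zt [-0.058 -0.004 -0.998] F [-12.7  -1.4  -4.9] w 26.2 j [-0.82  0.42  0.89  1.84 -0.35  1.12  0.28]
```

At the stop (about 13 N reaction against closing, position no longer advancing). Releasing and backing straight up.

Emit:
{"fn": "arm_command", "kwargs": {"deltas": [{"xyz": [0,0,0],"turn": 0,"jaw": 100},{"xyz": [0,0,0],"turn": 0,"jaw": 100},{"xyz": [0,0,0],"turn": 0,"jaw": 90},{"xyz": [0,0,0],"turn": 0,"jaw": 80},{"xyz": [0,0,0],"turn": 0,"jaw": 80}]}}

```text
clock: 27.03
position: [0.5242, 0.0446, 0.1876]
ee_rot: [-2.111, -2.274, 0.063]
force: [0.8, -0.3, -0.4]
width: 0.603
```

Emit:
{"fn": "arm_command", "kwargs": {"deltas": [{"xyz": [0,0,-1.5],"turn": 0,"jaw": 80},{"xyz": [0,0,-3.5],"turn": 0,"jaw": 80},{"xyz": [0,0,-6],"turn": 0,"jaw": 80},{"xyz": [0,0,-9],"turn": 0,"jaw": 80},{"xyz": [0,0,-12],"turn": 0,"jaw": 80}]}}

```text
clock: 27.45
position: [0.531, 0.0449, 0.3088]
ee_rot: [-2.111, -2.274, 0.063]
force: [1.0, -0.1, -0.0]
width: 0.687
```

Emit:
{"fn": "arm_command", "kwargs": {"deltas": [{"xyz": [0,-4,-1],"turn": 0,"jaw": 80},{"xyz": [1,-7,-1],"turn": 0,"jaw": 80},{"xyz": [4,-10,-1],"turn": 0,"jaw": 80},{"xyz": [8,-12,-1],"turn": 0,"jaw": 80},{"xyz": [12,-14,-1],"turn": 0,"jaw": 80}]}}

```text
clock: 27.87
position: [0.3858, 0.1489, 0.3273]
ee_rot: [-2.113, -2.271, 0.058]
force: [1.0, 1.3, -0.1]
width: 0.687
```

```bash
python3 - <<'E'
from h import *
from cell import get_image
state()
for n in("scene","top"):
    g=get_image(n);pickle.dump(g,open(f"pics/{n}30.pkl","wb"))
    cv2.imwrite(f"pics/{n}30.png",cv2.resize(g["frame"][:,:,::-1],(800,600),interpolation=cv2.INTER_CUBIC))
state()
E
```

```text
t 27.87 pos [0.3858 0.1489 0.3273] yawY 4.14 zt [-0.055 -0.001 -0.999] F [ 1.   1.3 -0.1] w 63.2 j [-1.32 -0.03  0.85  1.85 -0.    1.36 -0.39]
t 27.97 pos [0.3837 0.1544 0.3269] yawY 4.81 zt [-0.056 -0.001 -0.998] F [-0.3  0.4 -0.1] w 63.1 j [-1.32 -0.02  0.84  1.85 -0.01  1.36 -0.39]
```

View pics/scene30.png

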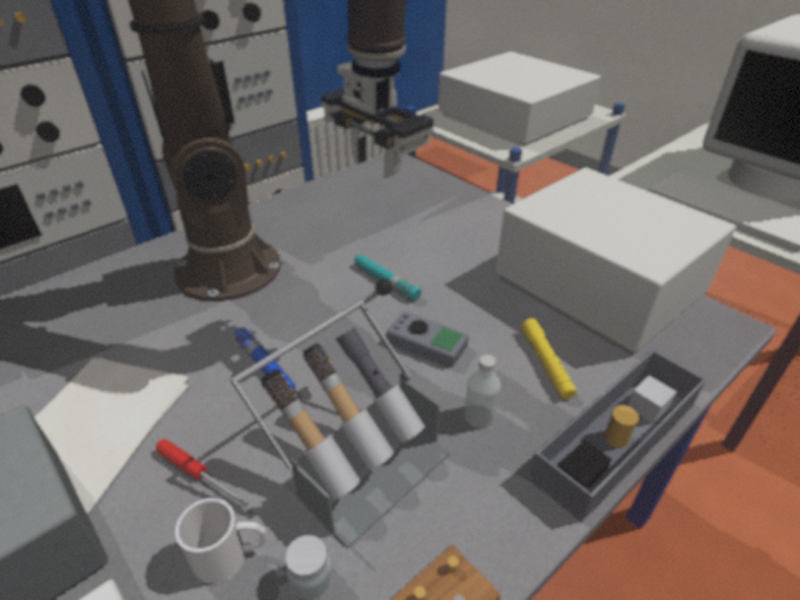

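View pics/top30.png

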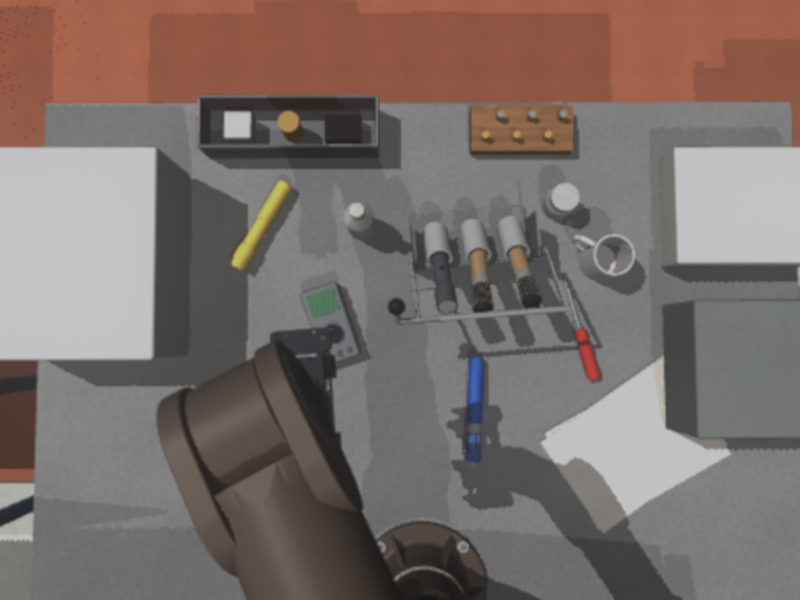

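Both views show the bar closed over all three tools (top: knob (397,306), crossbar (480,315)) and the bench items in their places. I'll check the knob position and whether the bench items shifted.

```bash
python3 - <<'E'
from h import *
def knob(g,u0,v0,r):
    m=np.zeros(g["frame"].shape[:2],bool);gr=cv2.cvtColor(g["frame"],cv2.COLOR_RGB2GRAY)
    m[v0-r:v0+r+1,u0-r:u0+r+1]=gr[v0-r:v0+r+1,u0-r:u0+r+1]<50
    v,u=np.nonzero(m);return u.mean(),v.mean()
t=load("top30");s=load("scene30");a=knob(t,254,196,8);b=knob(s,245,184,7)
K,e=tri(ray(t,*a),ray(s,*b));print(a,b,K.round(4),e)
for n,rois in(("scene",dict(blue=(145,205,195,255),teal=(222,158,275,195),meter=(242,198,305,235),driver=(95,275,165,330),mug=(108,310,175,375),jar=(175,340,215,375),bottle=(295,222,325,275),torchtube=(215,210,280,285))),("top",dict(blue=(292,225,315,300),driver=(360,205,390,245)))):
    A=load(n+"0")["frame"];B=load(n+"30")["frame"]
    for k,(x0,y0,x1,y1) in rois.items():
        sh,r=cv2.phaseCorrelate(cv2.cvtColor(A[y0:y1,x0:x1],cv2.COLOR_RGB2GRAY).astype(np.float32),cv2.cvtColor(B[y0:y1,x0:x1],cv2.COLOR_RGB2GRAY).astype(np.float32))
        print(n,k,np.round(sh,2),round(r,2))
E
```

```text
(np.float64(253.51612903225808), np.float64(196.16129032258064)) (np.float64(244.8125), np.float64(184.53125)) [0.5242 0.0461 0.2196] [np.float64(0.0006772529275213186), np.float64(0.0006772529275213152)]
scene blue [0.64 0.03] 0.45
scene teal [0.32 0.05] 0.99
scene meter [0.3  0.03] 0.88
scene driver [0.07 0.4 ] 0.82
scene mug [-0.09  0.1 ] 0.99
scene jar [ 0.04 -0.06] 1.01
scene bottle [ 0.   -0.02] 0.87
scene torchtube [0.11 0.6 ] 0.99
top blue [ 0.22 -0.6 ] 0.44
top driver [ 0.42 -0.67] 1.02
```

```bash
python3 - <<'E'
from h import *
from cell import sign_off
state();print(sign_off())
E
```

```text
t 27.97 pos [0.3837 0.1544 0.3269] yawY 4.81 zt [-0.056 -0.001 -0.998] F [-0.3  0.4 -0.1] w 63.1 j [-1.32 -0.02  0.84  1.85 -0.01  1.36 -0.39]
the job is handed in; nothing more can be done
None
```

The job is handed in at 28 s of the 64 s allowed. The reversed brush is back in its tube handle-down, the bar is closed over all three tools, and the robot is clear of everything. I swung the bar down by its knob, pulled the brush and turned it round. I then laid it flat on the bench, regripped it near the ferrule, and pushed it home until it met the floor at about 26 N.

**Last checks:**
- **Brush depth:** it stands about 125–126 mm out of its tube, against about 126 mm for the twin.
- **Bar:** it was pressed to its upper stop with about 13 N before I let go. The knob then measured about 5 mm further closed than at the start.
- **Bench items:** mug, jar, bottle, meter, screwdriver and the teal look-alike shifted by less than 1 pixel. The blue look-alike also came out under 1 pixel, but with a weak match because of shadows; by eye it is in place. I did not measure the yellow look-alike, but it is in place in the final pictures.

**What went wrong or disagreed:**
- **Contact with the twin:** while I was turning the pulled-out brush, its tip brushed the twin at about 13 N. The twin swung a few millimetres within the play of its tube. It is still seated, but it is not exactly at its original tilt.
- **Finger height:** the fingers' real end was about 20 mm above the reported TCP height. The first grip on the knob was therefore too high and was redone; I allowed for the offset after that.

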